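# Vent the vacuum desiccator and put the dried crucible on the balance

### The job

Let the air into the vacuum desiccator by turning the vent tap on its lid fully open, then lift the lid off and set it down gently, upright and wholly on the round rubber mat. Then take the covered crucible out and set it gently upright in the middle of the balance pan, and let go. Do not tip the crucible, and leave the small vial, stopper, beaker and bottle that stand around it where they are.

Things in the scene. Friction and masses are not known exactly. Their poses are not given: they have to be found in the camera images.
- desiccator: round white base of the vacuum desiccator, fixed to the bench, 172 mm across and 80 mm tall; origin at the centre of its underside. Its flat top face (80 mm above the origin) is the sealing face and the sample plate in one; a rim 9 mm wide and 6 mm high round its edge keeps the lid centred with about 3 mm play across
- lid: clear round lid, an upturned cup, loose, 0.5 to 1.2 kg; origin at the centre of its flat underside, z up. Flange 147 mm across, 8 mm thick; wall 130 mm across; flat top 74 mm above the origin, hollow to 68 mm. Stands on the base over the crucible, held by vacuum until the tap is about 65 degrees open; then lifts freely straight up (60 mm clears the crucible). Its tap lies at its +x
- lid_knob (a point): point in the middle of the gripping part of the round white knob at the lid's centre, on the lid's axis, 105 mm above the lid's origin; the knob is 32 mm across here, from 14 mm below to 13 mm above this point; the neck under it is 22 mm across; the lid's flat top is 31 mm below this point; there is room for fingers beside it along the lid's y axis
- tap_axis (a point): point on the tap's upright turning axis at half the height of its lever, fixed in the lid: 46 mm from the lid's axis along the lid's +x, 25.5 mm above the lid's flat top. Below the lever a small hose nozzle sticks out from it towards the lid's -y, 30 mm long, 9 mm above the flat top
- tap_tip (a point): outer end of the black tap lever at half its height, 52 mm from the turning axis; turns with the tap. The lever is a straight upright bar 10 mm wide and 18 mm tall, with a hub 24 mm across on the axis. Shut, it points straight out from the lid's centre and overhangs the lid's wall by about 33 mm, nothing below it but the flange
- tap (a joint): angle of the tap in rad: 0 = shut (lever points outward along the lid's +x), 1.57 = fully open, at a stop (lever along the lid's +y, in line with the nozzle). It opens anticlockwise seen from above, starts at 0 to 0.2, stays where it is left, and its friction is about 0.045 N m (a push of 1 to 2 N near the lever's end)
- crucible: small covered white porcelain crucible, loose, 0.06 to 0.13 kg, standing upright in the desiccator on its top face under the lid, up to 15 mm off the centre; origin at the centre of its underside, z up. Body a cylinder 40 mm across from 4 to 36 mm above the origin, then a cover narrowing to a knob 14 mm across, top at 52 mm; all one piece
- balance: white laboratory balance, fixed; origin on the bench below the centre of its pan; case 205 mm (its x, from -131 to +75 mm) by 160 mm (its y), 48 mm tall; display at its -x end
- pan (a point): centre of the upper face of the balance's flat round steel pan, 90 mm across, 60 mm above the bench; the pan does not move
- mat: black round rubber mat, fixed flat on the bench, 200 mm across, 4 mm thick, origin at the centre of its underside
- vial: small amber glass vial with a white cap, 22 mm across, 42 mm tall, origin at the centre of its underside; bystander
- stopper: black rubber stopper, 30 mm across, 26 mm tall, origin at the centre of its underside; bystander
- beaker: small open glass beaker, 52 mm across, 65 mm tall, origin at the centre of its underside; bystander
- flask: small glass bottle with a blue cap, 54 mm across, about 90 mm tall, origin at the centre of its underside; bystander
There are look-alikes about, which are no part of the job. Of the things that look like the mat, the middle-sized one is meant.

How it is judged:
By the outcome, as a careful person would: the job done as asked, in the order asked, and still so for the second after the job is handed in, with the robot touching nothing.
It also fails if it takes over 70 s, if anything falls off the work surface, if the arm or the gripper's body presses on something with over 40 N, if the wrist force passes 120 N, or if a joint passes its speed limit or range.

### The arm

A 7-joint arm with a two-finger parallel gripper is mounted at the origin on the work surface. World frame = base frame: x ahead of the robot, y to its left, z up, the work surface at z = 0. Lengths are in m, angles in rad, forces in N, time in s.
With the tool pointing down it reaches from about 0.4 to 0.85 m from the base axis. Payload 10.4 kg.
Tool frame: the origin (TCP) lies midway between the tips of the shut fingers; the grasp point (between the pads) lies 19 mm behind it; z points along the fingers, y is the direction in which the jaws open and shut (so a half turn about z gives the same grasp; the last joint's range is limited). The gripper opens to 85 mm and grips with 20 to 120 N. Pads are 22 mm wide; open, the fingers measure 114 mm over their backs; the gripper's body (76 mm by 85 mm) begins 54 mm behind the grasp point. The pads swing forward as they close: fully open they stand 13 mm farther back than shut.
Start: joints at [-1.183, 0.332, -0.065, 1.46, 0.022, 1.35, -0.088], TCP at [0.25, 0.573, 0.231] pointing down, gripper open.
Joint ranges: [-2.6, 2.6], [-0.5, 2.12], [-1.47, 1.34], [0.16, 2.42], [-1.27, 4.41], [0.06, 2.06], [-2.6, 2.6]. Speed limits (rad/s): [2.22, 2.22, 2.79, 2.79, 3.14, 3.14, 3.14].

### API

Orientations are given as a unit quaternion [x, y, z, w].
In Python, from workcell import manip, viewer gives the robot as it stands.
- The arm moves only by the tool move_arm, never from a script. Its argument "deltas" is a list of rows, each a list of 7 numbers: the shift along the tool's x, y, z in m, then the turn, a rotation vector about the tool's x, y, z in degrees, then the opening, from -1 (shut) to 1 (fully open). In form: [[dx, dy, dz, wx, wy, wz, gripper], ...]. A call has 1 to 10 rows; each row shifts and turns the commanded pose from where the row before left it, along the tool's axes as they then stand; what a row does not reach is not made up. A row lasts 1/8 s, in which the tool goes at most 62.5 mm and 10.7 degrees, less where a joint would pass 70% of its speed; a pose out of reach is approached as far as the arm can. A call with a gripper value outside its range is refused whole. The fingers move at their own pace and stop on an object; "force" is the grip in N (left out, the last holds). Time passes only in rows, so rows that do not move let the fingers close. It gives the time, the measured TCP pose, the force and the opening at its end, in the units of the state.
- manip.get_obs(): the state, without advancing time (a new reading comes with each control period).
- viewer.camera(name): name is "scene" or "top" or "wrist"; returns (picture, depth): 384x512x3 uint8, red, green, blue; 384x512 float32, m along the optical axis (not along the pixel's ray), 0 where there is no reading.
- viewer.calibration(name): a dict with "fx", "fy", "cx", "cy" (pixels), "R" (3x3) and "t" (3): a world point X has camera coordinates R X + t; the wrist camera has in their place "T_tool_cam" (4x4, takes a point from camera to tool coordinates, whose origin is the TCP and whose axes are the flange's). Camera axes: x right, y down, z forward; pixel columns grow to the right and rows downward; lengths in m; the calibration is good to about 2 mm. The wrist camera is an equidistant fisheye: a pixel r from the principal point sees the ray r / f radians off the axis. A picture is of the moment at which its call begins: read the wrist's pose just before it. calibration takes no time and is no camera call.
- manip.hand_in(): hands the job in, once; it reports no verdict.
The state is a dict: "clock": time; "joint_pos": joint angles; "joint_velocities": joint speeds; "tau": joint torques, N m; "position": TCP position; "ee_rot": TCP orientation; "ft_force": force on the tool from outside, world axes, zero at the start; "torque": the same for the moment, N m; "grip_width": opening from 0.0 (shut) to 1.0 (fully open).
Only numpy, scipy, OpenCV 4.12 (cv2) and the standard library are available. Lean on these libraries where they do the work, as an engineer would, in place of code of your own. Each camera call takes 0.05 s, during which the arm holds its last target.

## Working session

There is one attempt and no reset: what is moved stays moved. The work goes in short steps, Python scripts to look and compute and a tool call to move; the robot and the scene stay as the last step left them, time stands still between calls to the robot, and variables do not carry over. Pictures are saved under pics/ and viewed, and the job is handed in when it is done.

Besides the shell and the picture viewer there is one more tool, called after "Emit:" by a JSON object that holds its "api" and its "payload", one argument or row to a line. move_arm: Moves the arm, as the interface text tells. Its arguments: {"type":"object","properties":{"deltas":{"type":"array"},"force":{"type":"number"}},"required":["deltas"]}

```bash
ls; mkdir -p pics; cat > h.py <<'E'
import numpy as np, cv2
from workcell import manip, viewer
def snap(n,f):
    o=manip.get_obs(); p,d=viewer.camera(n); np.savez(''+f+'.npz',p=p,d=d,pos=o['position'],q=o['ee_rot']); cv2.imwrite('pics/'+f+'.png',p[:,:,::-1]); return p,d,o
def world(n,d):
    c=viewer.calibration(n); v,u=np.mgrid[:d.shape[0],:d.shape[1]]
    X=np.stack([(u-c['cx'])/c['fx']*d,(v-c['cy'])/c['fy']*d,d],-1)
    return (X-np.array(c['t']))@np.array(c['R'])
E
python3 - <<'E'
from h import *
for n in('scene','top'): snap(n,n+'0')
o=manip.get_obs()
print(o)
for n in('scene','top','wrist'): print(n,viewer.calibration(n))
E
```

```text
pics
{'clock': 0.1, 'joint_pos': array([-1.18260946,  0.33280431, -0.06471163,  1.4608512 ,  0.02162963,
        1.34988547, -0.08853039]), 'joint_velocities': array([ 1.51684896e-03, -1.18801633e-03, -2.57057214e-04, -4.10944702e-03,
       -9.10747688e-06, -2.02906318e-04, -2.71189686e-03]), 'tau': array([ 9.96301933e-04, -6.26746774e+01,  4.86531272e-02, -3.92429960e+01,
        1.61875505e-02,  7.04907754e-03,  2.06024271e-05]), 'position': array([0.24945581, 0.57270148, 0.23060118]), 'ee_rot': array([ 2.03949261e-01,  9.78981260e-01, -6.19734073e-04, -8.77600807e-05]), 'ft_force': array([ 0.59651012, -0.06730141, -0.35979996]), 'torque': array([ 0.01047558,  0.0452552 , -0.04506153]), 'grip_width': 1.0021916079847255}
scene {'fx': 375.3947544461779, 'fy': 375.3947544461779, 'cx': 255.00989867866207, 'cy': 196.5211188980335, 'R': array([[ 0.63873956,  0.76942127,  0.00163751],
       [ 0.48033224, -0.39708622, -0.78205081],
       [-0.6010763 ,  0.50031334, -0.62321252]]), 't': array([-0.42923267, -0.0609281 ,  1.55647064])}
top {'fx': 479.9829242607472, 'fy': 479.9829242607472, 'cx': 253.9648696925376, 'cy': 190.77701399797246, 'R': array([[-0.02774246, -0.99935952, -0.02260332],
       [-0.98825237,  0.03081981, -0.14969101],
       [ 0.15029177,  0.01818498, -0.98847443]]), 't': array([0.18232855, 0.49403676, 1.53287734])}
wrist {'fx': 297.3186396354542, 'fy': 297.3186396354542, 'cx': 258.0973119128814, 'cy': 186.88464619673456, 'T_tool_cam': array([[ 3.98418774e-04, -9.57219283e-01, -2.89363243e-01,
         7.38168189e-02],
       [ 9.99999917e-01,  4.04421240e-04,  3.90475690e-05,
         5.24490234e-05],
       [ 7.96475555e-05, -2.89363234e-01,  9.57219365e-01,
        -1.42975180e-01],
       [ 0.00000000e+00,  0.00000000e+00,  0.00000000e+00,
         1.00000000e+00]])}
```

View pics/scene0.png

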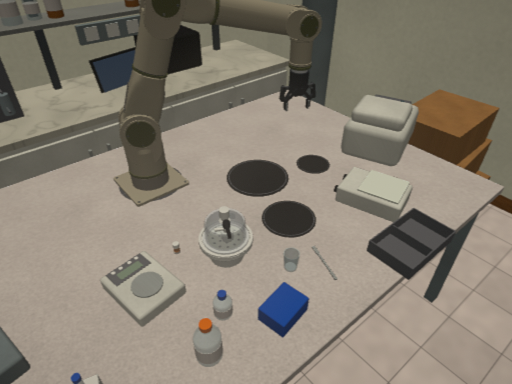

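View pics/top0.png

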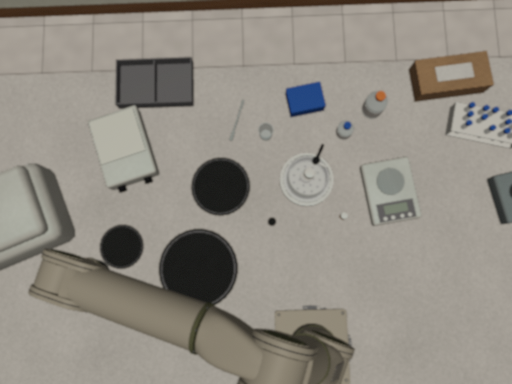

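The scene shows three black discs. In the top view they are at (123,246) small, (199,267) large and (220,186) middle. The desiccator is at (307,178) with its lever pointing up to (320,150), and the balance is at (390,185). The vial is at (344,215), the stopper at (272,221), the beaker at (266,131), and the blue-cap bottle at (345,129). I'll measure all of these next.

```bash
python3 - <<'E'
from h import *
f=np.load('top0.npz');p,d=f['p'],f['d'];W=world('top',d)
hsv=cv2.cvtColor(p,cv2.COLOR_RGB2HSV)
dark=(p.max(2)<60).astype(np.uint8)
for nm,(u,v) in dict(small=(123,246),large=(199,267),mid=(220,186)).items():
    n,l,s,c=cv2.connectedComponentsWithStats(dark)
    m=l==l[v,u]; m&=abs(W[...,2]-.004)<.02
    P=W[m][:,:2]; (c,r)=cv2.minEnclosingCircle(P.astype(np.float32)); print(nm,c,r*2,P.mean(0),2*np.sqrt(m.sum()*np.median(d[m])**2/480**2/np.pi),np.median(W[m][:,2]))
def win(u0,u1,v0,v1,z0,z1):
    m=np.zeros(d.shape,bool);m[v0:v1,u0:u1]=1;m&=(W[...,2]>z0)&(W[...,2]<z1);P=W[m]
    return m,P
for nm,a in dict(pan=(372,408,165,198,.052,.08),vial=(335,353,207,224,.02,.1),stopper=(263,281,213,230,.012,.1),beaker=(255,278,120,142,.03,.1),flask=(335,356,118,140,.02,.2),base=(270,345,140,215,.07,.095),lidtop=(270,345,140,215,.14,.165),knob=(290,330,155,190,.18,.25)).items():
    m,P=win(*a)
    if len(P): 
        c,r=cv2.minEnclosingCircle(P[:,:2].astype(np.float32)); print(nm,len(P),c,2*r,P.mean(0),P[:,2].min(),P[:,2].max())
cv2.imwrite('pics/c.png',cv2.resize(p[100:260,160:440,::-1],None,fx=2.85,fy=2.85,interpolation=cv2.INTER_CUBIC))
E
```

```text
small (0.3316017985343933, 0.614878237247467) 0.13906320929527283 [0.33269973 0.61368137] 0.1354101020076445 0.0031069679397599994
large (0.2548670470714569, 0.3582477867603302) 0.24938885867595673 [0.25893273 0.35773714] 0.23107270496631493 0.005275091991683739
mid (0.5251715779304504, 0.28149154782295227) 0.1883273869752884 [0.5242913  0.28180182] 0.18381375156734928 0.004020920182148284
pan 660 (0.5121830105781555, -0.2786540985107422) 0.13632719218730927 [ 0.51410616 -0.27041981  0.05933323] 0.05200896677374844 0.07032458950061918
vial 42 (0.4114624559879303, -0.11888960748910904) 0.022300241515040398 [ 0.41085503 -0.11777138  0.04015596] 0.022801170039987703 0.049452084915123325
stopper 64 (0.40049439668655396, 0.11501497775316238) 0.028836563229560852 [0.40043299 0.11483825 0.02485373] 0.013514674432281843 0.03360616217285831
beaker 120 (0.6982496976852417, 0.1250322461128235) 0.05278113856911659 [0.701372   0.1252131  0.05387058] 0.030062081732877898 0.07165635004705992
flask 248 (0.6967037916183472, -0.13779951632022858) 0.05516670271754265 [ 0.69145668 -0.13350021  0.06224001] 0.022421996244446758 0.0963544396728959
base 812 (0.526394248008728, 0.0008126935572363436) 0.17272435128688812 [0.50993628 0.00971339 0.08532562] 0.07071011620673172 0.09496346392871789
lidtop 1167 (0.526307225227356, 0.0005130450008437037) 0.12842530012130737 [0.52148009 0.0040746  0.15333823] 0.1400049660227331 0.16433686863989344
knob 157 (0.5451507568359375, -0.01102206576615572) 0.07624979317188263 [ 0.54002369 -0.00647626  0.19418586] 0.18037591388324706 0.20551797002126948
```

View pics/c.png

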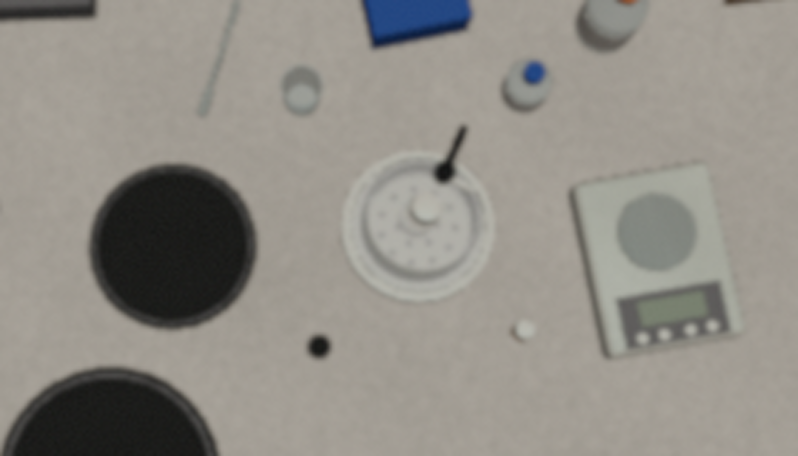

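```bash
cat >> h.py <<'E'
def ray(n,uv,z):
    c=viewer.calibration(n);R=np.array(c['R']);t=np.array(c['t']);uv=np.atleast_2d(uv).astype(float)
    D=np.stack([(uv[:,0]-c['cx'])/c['fx'],(uv[:,1]-c['cy'])/c['fy'],np.ones(len(uv))],1)@R
    C=-R.T@t; return C+D*((z-C[2])/D[:,2])[:,None]
E
python3 - <<'E'
from h import *
for n,win in(('top',(295,345,135,185)),('scene',(205,250,205,250))):
    f=np.load(n+'0.npz');p,d=f['p'],f['d']
    u0,u1,v0,v1=win
    m=np.zeros(d.shape,bool);m[v0:v1,u0:u1]=p[v0:v1,u0:u1].max(2)<75
    v,u=np.nonzero(m)
    P=ray(n,np.c_[u,v],.188 if n=='top' else .182)[:,:2]
    c=P.mean(0);U,S,V=np.linalg.svd(P-c);a=V[0]*np.sign(V[0][0]);t=(P-c)@a
    print(n,len(P),'end',c+a*t.min(),c+a*t.max(),'len',np.ptp(t),'ang',np.degrees(np.arctan2(a[1],a[0])))
    # width profile
    w=(P-c)@np.array([-a[1],a[0]])
    for k in np.arange(t.min(),t.max(),.006):
        s=(t>=k)&(t<k+.006)
        if s.any(): print(round(k-t.min(),3),np.round([w[s].min(),w[s].max()],4))
f=np.load('top0.npz');p=f['p']
cv2.imwrite('pics/d.png',cv2.resize(p[135:225,260:440,::-1],None,fx=4.4,fy=4.4,interpolation=cv2.INTER_CUBIC))
p=np.load('scene0.npz')['p'];cv2.imwrite('pics/e.png',cv2.resize(p[190:330,95:265,::-1],None,fx=4,fy=4,interpolation=cv2.INTER_CUBIC))
E
```

```text
top 54 end [ 0.55552964 -0.01719859] [ 0.60869847 -0.04296412] len 0.05908288111627351 ang -25.854760229788425
0.0 [-0.0064  0.0068]
0.006 [-0.0079  0.008 ]
0.012 [-0.0067  0.0065]
0.018 [-0.0032  0.0023]
0.024 [-0.0008  0.002 ]
0.03 [-0.0011  0.0016]
0.036 [-0.0014  0.0013]
0.042 [-0.0017  0.001 ]
0.048 [-0.002   0.0022]
0.054 [-0.0008  0.0019]
scene 89 end [ 0.55266095 -0.01601608] [ 0.62149202 -0.05129147] len 0.07734383587779287 ang -27.134785000158253
0.0 [-0.0064  0.0057]
0.006 [-0.0071  0.01  ]
0.012 [-0.0084  0.0093]
0.018 [-0.009   0.0086]
0.024 [-0.0097  0.0079]
0.03 [-0.0081  0.0037]
0.036 [-0.0032  0.003 ]
0.042 [-0.0045  0.0045]
0.048 [-0.0024  0.0038]
0.054 [-0.0037  0.0052]
0.06 [-0.0016  0.0046]
0.066 [-0.0022  0.0032]
0.072 [-0.0035  0.0026]
```

View pics/d.png

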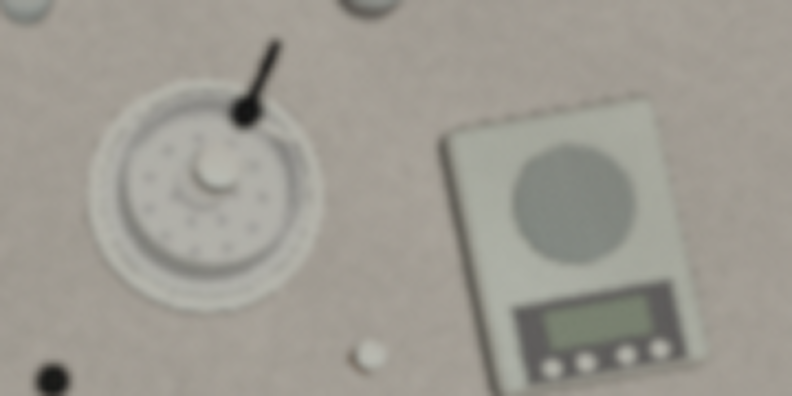

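View pics/e.png

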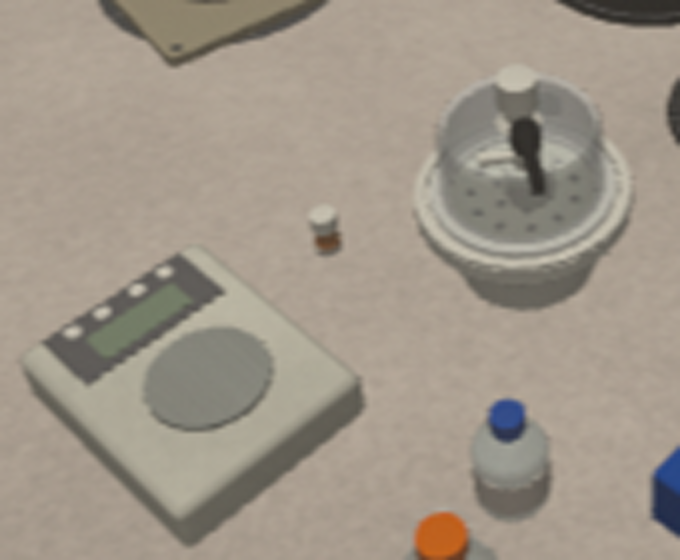

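The middle disc at (220,186) measures about 0.19 m across including its rim, against 0.14 m and 0.25 m for the others, so it is the 200 mm mat. The lid's hub lies at about -30° from the lid centre and the lever at -26°. I'll write a planner helper that prints rows.

```bash
cat >> h.py <<'E'
def cur():
    o=manip.get_obs();q=np.array(o['ee_rot']);from scipy.spatial.transform import Rotation as Ro
    M=Ro.from_quat(q).as_matrix(); return o,np.array(o['position']),np.degrees(np.arctan2(M[1,0],M[0,0])),M
def st():
    o,p,y,M=cur();print('t',round(o['clock'],2),'pos',p.round(4),'yaw',round(y,1),'tilt',M[:,2].round(3),'f',np.round(o['ft_force'],1),'w',round(o['grip_width'],3),'j',np.round(o['joint_pos'],2))
def plan(wps,g,start=None):
    # wps: (x,y,z,yaw,nrows)
    o,p,y,M=cur()
    if start: p,y=np.array(start[:3]),start[3]
    for w in wps:
        n=w[4];dp=(np.array(w[:3])-p)/n;dy=(w[3]-y+180)%360-180;dy/=n
        for i in range(n):
            a=np.radians(y);ex=np.array([np.cos(a),np.sin(a)]);ey=np.array([np.sin(a),-np.cos(a)])
            r=[round(float(dp[:2]@ex),4),round(float(dp[:2]@ey),4),round(float(-dp[2]),4),0,0,round(float(-dy),1)]
            print(r+[g],',',sep='');p=p+dp;y=y+dy
E
python3 - <<'E'
from h import *
print(ray('top',[390.5,181.4],.06),ray('top',[309.1,172.7],.196))
st()
plan([(.25,.573,.29,156.5,1),(.52,.12,.29,90,9),(.589,-.074,.29,64,4)],-1)
E
```

```text
[[ 0.51285956 -0.27311233  0.06      ]] [[5.24273104e-01 4.76830739e-04 1.96000000e-01]]
t 0.1 pos [0.2495 0.5727 0.2306] yaw 156.5 tilt [-0.    -0.001 -1.   ] f [ 0.6 -0.1 -0.4] w 1.002 j [-1.18  0.33 -0.06  1.46  0.02  1.35 -0.09]
[-0.0004, 0.0005, -0.0594, 0, 0, -0.0, -1],
[-0.0476, -0.0342, -0.0, 0, 0, 7.4, -1],
[-0.0516, -0.0278, -0.0, 0, 0, 7.4, -1],
[-0.0547, -0.0209, -0.0, 0, 0, 7.4, -1],
[-0.057, -0.0137, -0.0, 0, 0, 7.4, -1],
[-0.0583, -0.0063, -0.0, 0, 0, 7.4, -1],
[-0.0586, 0.0013, -0.0, 0, 0, 7.4, -1],
[-0.0579, 0.0088, -0.0, 0, 0, 7.4, -1],
[-0.0563, 0.0162, -0.0, 0, 0, 7.4, -1],
[-0.0538, 0.0233, -0.0, 0, 0, 7.4, -1],
[-0.0485, 0.0172, -0.0, 0, 0, 6.5, -1],
[-0.0462, 0.0226, -0.0, 0, 0, 6.5, -1],
[-0.0434, 0.0277, -0.0, 0, 0, 6.5, -1],
[-0.04, 0.0325, -0.0, 0, 0, 6.5, -1],
```

Emit:
{"api": "move_arm", "payload": {
  "deltas": [
    [0,0,-0.06,0,0,0,-1],
    [-0.048,-0.034,0,0,0,7.4,-1],
    [-0.052,-0.028,0,0,0,7.4,-1],
    [-0.055,-0.021,0,0,0,7.4,-1],
    [-0.057,-0.014,0,0,0,7.4,-1],
    [-0.058,-0.006,0,0,0,7.4,-1],
    [-0.059,0.001,0,0,0,7.4,-1],
    [-0.058,0.009,0,0,0,7.4,-1],
    [-0.056,0.016,0,0,0,7.4,-1],
    [-0.054,0.023,0,0,0,7.4,-1]
  ],
  "force": 60
}}

```text
clock: 1.35
position: [0.5199, 0.117, 0.2912]
ee_rot: [0.709, 0.705, 0.0, -0.0]
ft_force: [0.8, 0.5, -0.4]
grip_width: -0.003
```

```bash
python3 - <<'E'
from h import *
snap('wrist','w1')
st()
plan([(.589,-.074,.29,64,4),(.589,-.074,.162,64,4)],-1)
E
```

```text
t 1.4 pos [0.5229 0.1084 0.2913] yaw 88.7 tilt [ 0.002 -0.003 -1.   ] f [ 0.3 -7.9 -0.9] w 0.001 j [-0.67  0.1   0.41  1.63 -0.04  1.42 -0.28]
[-0.0452, 0.0175, 0.0003, 0, 0, 6.2, -1],
[-0.0431, 0.0223, 0.0003, 0, 0, 6.2, -1],
[-0.0404, 0.0268, 0.0003, 0, 0, 6.2, -1],
[-0.0373, 0.031, 0.0003, 0, 0, 6.2, -1],
[0.0, 0.0, 0.032, 0, 0, -0.0, -1],
[0.0, 0.0, 0.032, 0, 0, -0.0, -1],
[0.0, 0.0, 0.032, 0, 0, -0.0, -1],
[0.0, 0.0, 0.032, 0, 0, -0.0, -1],
```

View pics/w1.png

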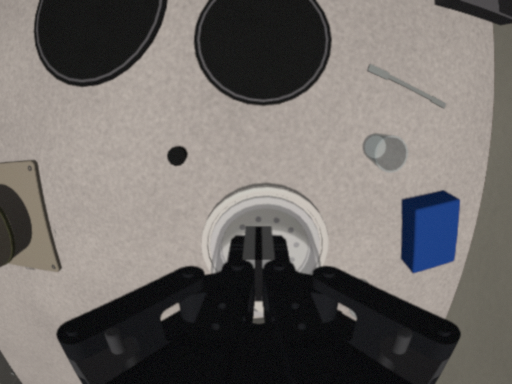

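The wrist view shows the desiccator at (265,240), the mat at (262,45), and the other objects where I measured them. I'll carry on to the standoff beside the lever.

Emit:
{"api": "move_arm", "payload": {
  "deltas": [
    [-0.045,0.0175,0,0,0,6.2,-1],
    [-0.043,0.022,0,0,0,6.2,-1],
    [-0.04,0.027,0,0,0,6.2,-1],
    [-0.037,0.031,0,0,0,6.2,-1],
    [0,0,0,0,0,0,-1],
    [0,0,0,0,0,0,-1]
  ]
}}

```text
clock: 2.15
position: [0.5889, -0.0607, 0.2908]
ee_rot: [0.843, 0.538, -0.0, -0.0]
ft_force: [0.4, 0.1, 0.3]
grip_width: 0.002
```

```bash
python3 - <<'E'
from h import *
snap('wrist','w2')
st()
plan([(.589,-.074,.162,64,5)],-1)
E
```

```text
t 2.2 pos [ 0.5889 -0.06    0.291 ] yaw 65.2 tilt [-0.001  0.001 -1.   ] f [-0.6  1.2 -0.2] w 0.001 j [-0.45  0.25  0.58  1.49 -0.14  1.45 -0.3 ]
[-0.0025, 0.0012, 0.0258, 0, 0, 0.2, -1],
[-0.0025, 0.0012, 0.0258, 0, 0, 0.2, -1],
[-0.0025, 0.0012, 0.0258, 0, 0, 0.2, -1],
[-0.0025, 0.0012, 0.0258, 0, 0, 0.2, -1],
[-0.0025, 0.0012, 0.0258, 0, 0, 0.2, -1],
```

View pics/w2.png

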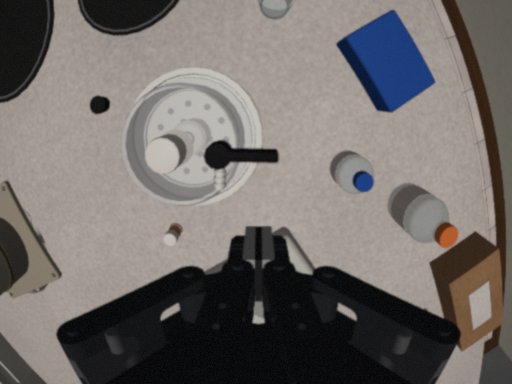

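The view is clear: knob top at about (167,154), hub top at (217,155), lever end at (277,156), nozzle below the hub. I'll compute world positions from these.

```bash
cat >> h.py <<'E'
def wray(uv,z,f):
    from scipy.spatial.transform import Rotation as Ro
    c=viewer.calibration('wrist');uv=np.atleast_2d(uv).astype(float)
    x=(uv[:,0]-c['cx'])/c['fx'];y=(uv[:,1]-c['cy'])/c['fy'];th=np.hypot(x,y)
    D=np.stack([np.sin(th)*x/th,np.sin(th)*y/th,np.cos(th)],1)
    T=np.array(c['T_tool_cam']);M=Ro.from_quat(f['q']).as_matrix()
    D=D@T[:3,:3].T@M.T;C=f['pos']+M@T[:3,3]
    return C+D*((z-C[2])/D[:,2])[:,None]
E
python3 - <<'E'
from h import *
f=np.load('w2.npz');p=f['p']
k=np.zeros(p.shape[:2],np.uint8);k[138:176,145:185]=(p[138:176,145:185].min(2)>185)
v,u=np.nonzero(k);print('knobpix',u.mean(),v.mean(),len(u))
print('knob',wray([u.mean(),v.mean()],.194,f))
m=np.zeros(p.shape[:2],bool);m[135:180,200:290]=p[135:180,200:290].max(2)<60
v,u=np.nonzero(m);P=wray(np.c_[u,v],.188,f)[:,:2]
c=P.mean(0);U,S,V=np.linalg.svd(P-c);a=V[0]*np.sign(V[0][0]);t=(P-c)@a;w=(P-c)@np.array([-a[1],a[0]])
hs=t<t.min()+.022
print('tip',c+a*t.max(),'inner',c+a*t.min(),'len',np.ptp(t),'ang',np.degrees(np.arctan2(a[1],a[0])))
hub=c+a*(t.max()-.052);print('hub',hub)
far=t>t.min()+.03;l=np.polyfit(t[far],w[far],1);print('lever ang corr',np.degrees(l[0]))
print('beaker etc: vial',wray([171,240],.042,f),'cv.png')
# base rim circle
cv2.imwrite('pics/w2c.png',cv2.resize(p[60:220,110:300,::-1],None,fx=3.7,fy=3.7,interpolation=cv2.INTER_CUBIC))
E
```

```text
knobpix 168.1951219512195 145.41463414634146 41
knob [[0.53612739 0.00512867 0.194     ]]
tip [ 0.61469836 -0.04265383] inner [ 0.55960768 -0.01618297] len 0.061120278815115 ang -25.664103862650812
hub [ 0.56782823 -0.02013291]
lever ang corr -1.7896721134534155
beaker etc: vial [[ 0.41456673 -0.12192899  0.042     ]] cv.png
```

View pics/w2c.png

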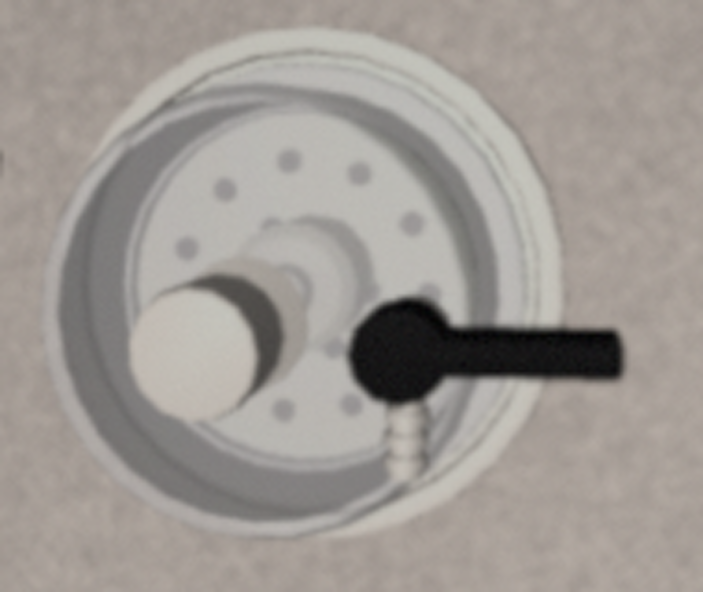

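```bash
python3 - <<'E'
from h import *
f=np.load('w2.npz')
k=wray([162.7,155.9],.198,f)[0];h=wray([218.6,154.9],.1885,f)[0];t=wray([277.8,155.7],.1885,f)[0]
print(k,h,t)
d=h-k;print(np.hypot(*d[:2]),np.degrees(np.arctan2(d[1],d[0])));d=t-h;print(np.hypot(*d[:2]),np.degrees(np.arctan2(d[1],d[0])))
# nozzle tip (405,475)
n=wray([110+405/3.7,60+478/3.7],.163,f)[0];d=n-h;print('noz',np.hypot(*d[:2]),np.degrees(np.arctan2(d[1],d[0])))
E
```

```text
[ 5.28912023e-01 -4.73270189e-04  1.98000000e-01] [ 0.57019098 -0.02147235  0.1885    ] [ 0.61505732 -0.04314024  0.1885    ]
0.046313212214381005 -26.96296325876992
0.0498245529278078 -25.77789710818495
noz 0.038332666982076415 -120.50864282469148
```

Both cameras agree within 3 mm: lid axis at about (0.5275,0), hub at about (0.568,-0.0215), lid +x at about -28°, lever at -26°. Full open will therefore be at about 62°. Next I'll descend beside the lever.

Emit:
{"api": "move_arm", "payload": {
  "deltas": [
    [-0.014,0.008,0,0,0,1,-1],
    [0,0,0.03,0,0,0,-1],
    [0,0,0.04,0,0,0,-1],
    [0,0,0.04,0,0,0,-1],
    [0,0,0.018,0,0,0,-1],
    [0,0,0,0,0,0,-1]
  ]
}}

```text
clock: 2.95
position: [0.5901, -0.0776, 0.1629]
ee_rot: [0.848, 0.53, -0.001, -0.0]
ft_force: [-0.4, -0.7, 1.2]
grip_width: 0.0
```

```bash
python3 - <<'E'
from h import *
st()
H=np.array([.568,-.0215])
def wp(th,n,gap=0,r=.043,z=.163):
    a=np.radians(th);e=np.array([np.cos(a),np.sin(a)]);nn=np.array([-e[1],e[0]])
    c=H+r*e-(.016+gap)*nn; return (*c,z,th+90,n)
print(wp(-26,1))
plan([wp(-26,2),wp(-18,2),wp(-10,2),wp(-2,2),wp(6,2)],-1)
E
```

```text
t 2.95 pos [ 0.5901 -0.0776  0.1629] yaw 64.1 tilt [-0.001 -0.    -1.   ] f [-0.4 -0.7  1.2] w 0.0 j [-0.41  0.34  0.57  1.66 -0.2   1.2  -0.24]
(np.float64(0.5996342056422388), np.float64(-0.054730664052716996), 0.163, 64, 1)
[0.0124, -0.0007, -0.0, 0, 0, 0.0, -1],
[0.0124, -0.0007, -0.0, 0, 0, 0.0, -1],
[0.0031, 0.0009, -0.0, 0, 0, -4.0, -1],
[0.003, 0.0011, -0.0, 0, 0, -4.0, -1],
[0.0031, 0.0009, -0.0, 0, 0, -4.0, -1],
[0.003, 0.0011, -0.0, 0, 0, -4.0, -1],
[0.0031, 0.0009, -0.0, 0, 0, -4.0, -1],
[0.003, 0.0011, -0.0, 0, 0, -4.0, -1],
[0.0031, 0.0009, -0.0, 0, 0, -4.0, -1],
[0.003, 0.0011, -0.0, 0, 0, -4.0, -1],
```

Emit:
{"api": "move_arm", "payload": {
  "deltas": [
    [0.0125,0,0,0,0,0,-1],
    [0.0125,0,0,0,0,0,-1],
    [0.003,0.001,0,0,0,-4,-1],
    [0.003,0.001,0,0,0,-4,-1],
    [0.003,0.001,0,0,0,-4,-1],
    [0.003,0.001,0,0,0,-4,-1],
    [0.003,0.001,0,0,0,-4,-1],
    [0.003,0.001,0,0,0,-4,-1],
    [0.003,0.001,0,0,0,-4,-1],
    [0.003,0.001,0,0,0,-4,-1]
  ]
}}

```text
clock: 4.2
position: [0.6146, -0.0326, 0.1641]
ee_rot: [0.668, 0.745, 0.0, 0.0]
ft_force: [-1.2, -0.9, -0.5]
grip_width: -0.002
```

```bash
python3 - <<'E'
from h import *
snap('wrist','w3')
st()
H=np.array([.568,-.0215])
def wp(th,n,gap=0,r=.043,z=.163):
    a=np.radians(th);e=np.array([np.cos(a),np.sin(a)]);nn=np.array([-e[1],e[0]])
    c=H+r*e-(.016+gap)*nn; return (*c,z,th+90,n)
plan([wp(16,2),wp(26,2),wp(36,2),wp(46,2),wp(54,2)],-1)
E
```

```text
t 4.25 pos [ 0.6147 -0.0321  0.1641] yaw 96.5 tilt [ 0.001  0.    -1.   ] f [-0.5  0.2  0.9] w 0.005 j [-0.38  0.37  0.45  1.6  -0.17  1.21  0.22]
[0.0036, -0.0001, 0.0005, 0, 0, -4.8, -1],
[0.0036, 0.0002, 0.0005, 0, 0, -4.8, -1],
[0.0039, 0.0011, 0.0, 0, 0, -5.0, -1],
[0.0037, 0.0014, 0.0, 0, 0, -5.0, -1],
[0.0039, 0.0011, 0.0, 0, 0, -5.0, -1],
[0.0037, 0.0014, 0.0, 0, 0, -5.0, -1],
[0.0039, 0.0011, 0.0, 0, 0, -5.0, -1],
[0.0037, 0.0014, 0.0, 0, 0, -5.0, -1],
[0.0031, 0.0009, 0.0, 0, 0, -4.0, -1],
[0.003, 0.0011, 0.0, 0, 0, -4.0, -1],
```

View pics/w3.png

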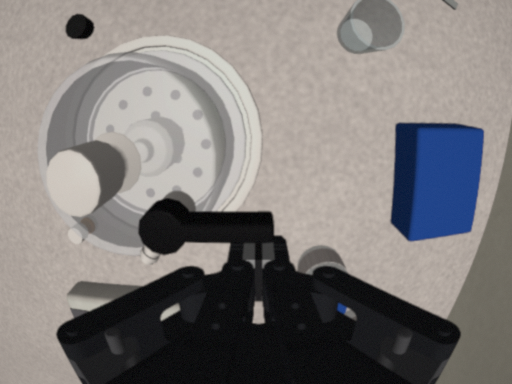

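The lever, from hub (163,225) to tip (272,227), is turning with the fingers. I'll keep pushing.

Emit:
{"api": "move_arm", "payload": {
  "deltas": [
    [0.0036,0,0.0005,0,0,-4.8,-1],
    [0.0036,0,0.0005,0,0,-4.8,-1],
    [0.0039,0.0011,0,0,0,-5,-1],
    [0.0037,0.0014,0,0,0,-5,-1],
    [0.0039,0.0011,0,0,0,-5,-1],
    [0.0037,0.0014,0,0,0,-5,-1],
    [0.0039,0.0011,0,0,0,-5,-1],
    [0.0037,0.0014,0,0,0,-5,-1],
    [0.0031,0.001,0,0,0,-4,-1],
    [0.003,0.001,0,0,0,-4,-1]
  ]
}}

```text
clock: 5.5
position: [0.6064, 0.0033, 0.1631]
ee_rot: [0.311, 0.95, 0.0, 0.001]
ft_force: [0.9, -1.9, 0.9]
grip_width: 0.001
```

```bash
python3 - <<'E'
from h import *
snap('wrist','w4')
st()
H=np.array([.568,-.0215])
def wp(th,n,gap=0,r=.043,z=.163):
    a=np.radians(th);e=np.array([np.cos(a),np.sin(a)]);nn=np.array([-e[1],e[0]])
    c=H+r*e-(.016+gap)*nn; return (*c,z,th+90,n)
plan([wp(58,2),wp(62,2),wp(66,2)],-1)
E
```

```text
t 5.55 pos [0.6062 0.0037 0.1631] yaw 144.0 tilt [ 0.001  0.    -1.   ] f [ 0.1 -0.6  1. ] w -0.0 j [-0.33  0.34  0.3   1.62 -0.11  1.2   0.94]
[0.0016, 0.0006, 0.0, 0, 0, -2.0, -1],
[0.0015, 0.0006, 0.0, 0, 0, -2.0, -1],
[0.0015, 0.0005, -0.0, 0, 0, -2.0, -1],
[0.0015, 0.0006, -0.0, 0, 0, -2.0, -1],
[0.0015, 0.0005, -0.0, 0, 0, -2.0, -1],
[0.0015, 0.0006, -0.0, 0, 0, -2.0, -1],
```

View pics/w4.png

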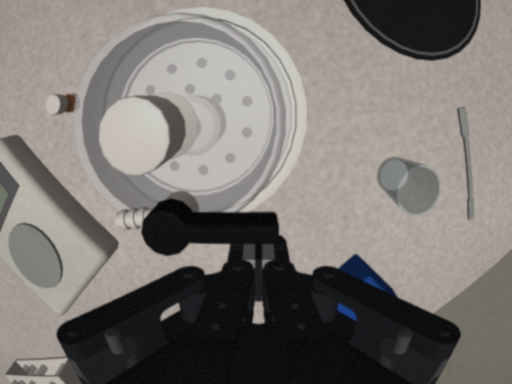

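The lever is nearly in line with the nozzle at (130,216). I'll push the last part gently until the force rises at the stop.

Emit:
{"api": "move_arm", "payload": {
  "deltas": [
    [0.0016,0.0006,0,0,0,-2,-1],
    [0.0016,0.0006,0,0,0,-2,-1],
    [0.0015,0.0006,0,0,0,-2,-1],
    [0.0015,0.0006,0,0,0,-2,-1]
  ]
}}

```text
clock: 6.05
position: [0.6023, 0.008, 0.1625]
ee_rot: [0.244, 0.97, 0.0, 0.001]
ft_force: [4.6, -0.7, 0.1]
grip_width: -0.001
```

Emit:
{"api": "move_arm", "payload": {
  "deltas": [
    [0.0015,0.0005,0,0,0,-2,-1],
    [0.0015,0.0005,0,0,0,-2,-1]
  ]
}}

```text
clock: 6.3
position: [0.5999, 0.0105, 0.1625]
ee_rot: [0.21, 0.978, 0.0, 0.0]
ft_force: [4.5, -0.0, -0.3]
grip_width: -0.003
```

```bash
python3 - <<'E'
from h import *
snap('wrist','w5')
for i in range(3): st(); viewer.camera('top')
E
```

```text
t 6.35 pos [0.5997 0.0107 0.1624] yaw 155.9 tilt [ 0.001  0.    -1.   ] f [ 3.9 -0.8  0.5] w 0.002 j [-0.31  0.32  0.27  1.64 -0.09  1.19  1.13]
t 6.4 pos [0.5997 0.0106 0.1624] yaw 155.7 tilt [ 0.  0. -1.] f [3.8 0.7 0.6] w -0.001 j [-0.31  0.32  0.27  1.64 -0.09  1.19  1.12]
t 6.45 pos [0.5997 0.0106 0.1624] yaw 155.7 tilt [ 0.  0. -1.] f [ 4.3 -0.1  1.2] w 0.002 j [-0.31  0.32  0.27  1.64 -0.09  1.19  1.12]
```

View pics/w5.png

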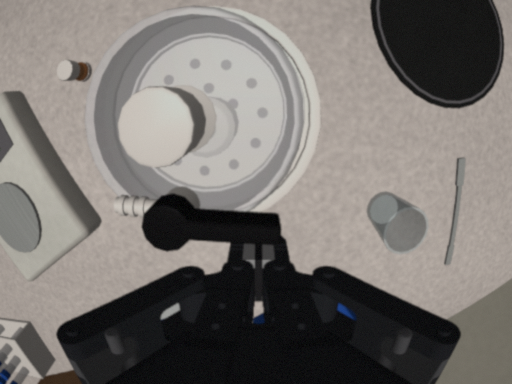

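The steady force of about 4 N, above the 1–2 N of tap friction, together with the lever lagging behind the fingers, means it is at the stop. I'll back off, rise, and open the gripper.

Emit:
{"api": "move_arm", "payload": {
  "deltas": [
    [-0.02,0,0,0,0,0,-1],
    [-0.03,0,0,0,0,0,-1],
    [0,0,-0.05,0,0,0,1],
    [0,0,-0.06,0,0,0,1],
    [0,0,0,0,0,0,1],
    [0,0,0,0,0,0,1]
  ]
}}

```text
clock: 7.25
position: [0.6444, -0.0101, 0.2714]
ee_rot: [0.211, 0.978, -0.0, -0.001]
ft_force: [0.3, 0.3, -0.8]
grip_width: 0.847
```

```bash
python3 - <<'E'
from h import *
snap('wrist','w6');snap('top','t6')
st()
p=np.load('w6.npz')['p'];cv2.imwrite('pics/w6b.png',cv2.resize(p[:,:,::-1],None,fx=1.5,fy=1.5,interpolation=cv2.INTER_CUBIC))
p=np.load('t6.npz')['p'];cv2.imwrite('pics/t6b.png',cv2.resize(p[130:230,250:360,::-1],None,fx=5,fy=5,interpolation=cv2.INTER_CUBIC))
E
```

```text
t 7.35 pos [ 0.6442 -0.0101  0.2704] yaw 155.7 tilt [-0.003 -0.    -1.   ] f [-0.5 -0.1 -0.8] w 0.994 j [-0.27  0.36  0.3   1.36 -0.11  1.44  1.16]
```

View pics/w6b.png

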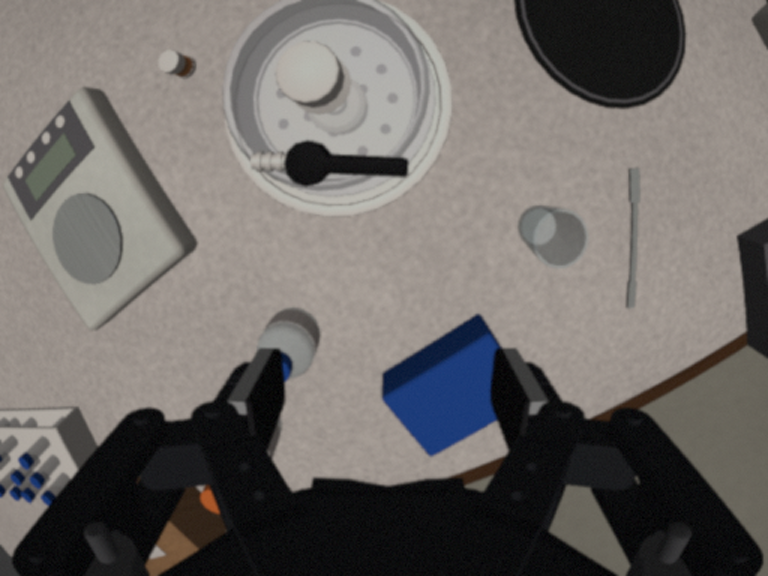

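View pics/t6b.png

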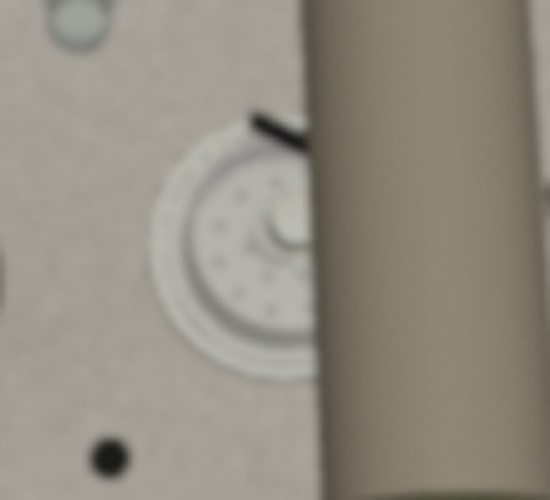

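Lever (308,163)→(407,167) is in line with the nozzle (262,161), so the tap is fully open. I'll measure it.

```bash
python3 - <<'E'
from h import *
f=np.load('w6.npz');s=1.5
k=wray([308/s,72/s],.198,f)[0];h=wray([308/s,163/s],.1885,f)[0];t=wray([407/s,167/s],.1885,f)[0];n=wray([252/s,160/s],.163,f)[0]
A=lambda d:(round(float(np.hypot(*d[:2])),4),round(float(np.degrees(np.arctan2(d[1],d[0]))),1))
print(k,h,t,'lidx',A(h-k),'lever',A(t-h),'noz',A(n-h))
o,p,y,M=cur()
plan([(.5275,0,.27,152,4)],1)
E
```

```text
[0.52576233 0.00179184 0.198     ] [ 0.5661809  -0.01874481  0.1885    ] [0.58917079 0.0257772  0.1885    ] lidx (0.0453, -26.9) lever (0.0501, 62.7) noz (0.0376, -118.1)
[0.0276, -0.0097, 0.0001, 0, 0, 0.9, 1],
[0.0275, -0.0102, 0.0001, 0, 0, 0.9, 1],
[0.0273, -0.0106, 0.0001, 0, 0, 0.9, 1],
[0.0271, -0.011, 0.0001, 0, 0, 0.9, 1],
```

Tap angle = 62.7 - (-26.9) = 89.6°, which is fully open. The knob is at about (0.5265,0.001). Next I'll go over it and descend.

Emit:
{"api": "move_arm", "payload": {
  "deltas": [
    [0.0275,-0.01,0,0,0,0.7,1],
    [0.0275,-0.0105,0,0,0,0.7,1],
    [0.0275,-0.011,0,0,0,0.7,1],
    [0.027,-0.0115,0,0,0,0.6,1],
    [0,0,0,0,0,0,1],
    [0,0,0,0,0,0,1]
  ]
}}

```text
clock: 8.1
position: [0.5278, -0.002, 0.2717]
ee_rot: [0.234, 0.972, -0.0, -0.0]
ft_force: [-0.1, -0.7, 1.7]
grip_width: 1.002
```

```bash
python3 - <<'E'
from h import *
snap('wrist','w7');st()
plan([(.5265,.001,.166,153,4)],1)
E
```

```text
t 8.15 pos [ 0.528  -0.0021  0.2717] yaw 153.0 tilt [-0.001 -0.    -1.   ] f [0.1 0.2 0.5] w 1.001 j [-0.34  0.09  0.28  1.67 -0.03  1.39  1.04]
[0.0007, 0.0005, 0.0264, 0, 0, -0.0, 1],
[0.0007, 0.0005, 0.0264, 0, 0, -0.0, 1],
[0.0007, 0.0005, 0.0264, 0, 0, -0.0, 1],
[0.0007, 0.0005, 0.0264, 0, 0, -0.0, 1],
```

View pics/w7.png

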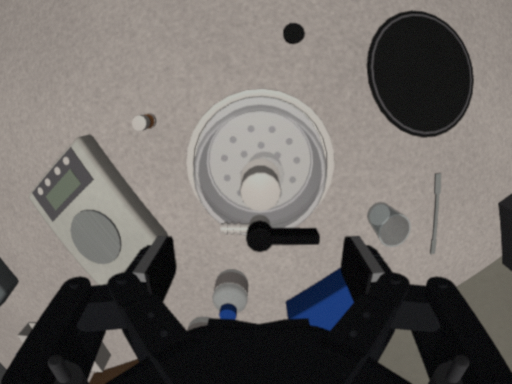

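Knob (260,190) sits midway between the fingers. I'll descend, and before closing use the same image to measure the mat and pan again.

Emit:
{"api": "move_arm", "payload": {
  "deltas": [
    [0.0007,0.0005,0.0264,0,0,0,1],
    [0.0007,0.0005,0.0264,0,0,0,1],
    [0.0007,0.0005,0.0264,0,0,0,1],
    [0.0007,0.0005,0.0264,0,0,0,1],
    [0,0,0,0,0,0,1],
    [0,0,0,0,0,0,1]
  ]
}}

```text
clock: 8.9
position: [0.5269, 0.0008, 0.1674]
ee_rot: [0.234, 0.972, 0.0, 0.0]
ft_force: [-0.1, -0.6, 1.1]
grip_width: 1.002
```

```bash
python3 - <<'E'
from h import *
st()
f=np.load('w7.npz');p=f['p']
m=np.zeros(p.shape[:2],np.uint8);m[5:145,360:480]=p[5:145,360:480].max(2)<60
v,u=np.nonzero(m);P=wray(np.c_[u,v],.004,f)[:,:2].astype(np.float32);print('mat',cv2.minEnclosingCircle(P),P.mean(0))
print('pan',wray([96,236.5],.06,f),'knob',wray([260,189.5],.198,f))
E
```

```text
t 8.9 pos [0.5269 0.0008 0.1674] yaw 153.0 tilt [ 0.001 -0.    -1.   ] f [-0.1 -0.6  1.1] w 1.002 j [-0.34  0.16  0.28  1.82 -0.05  1.17  1.05]
mat ((0.5267350077629089, 0.28136977553367615), 0.09836414456367493) [0.5245885  0.27591512]
pan [[ 0.51666781 -0.26672376  0.06      ]] knob [[0.52283893 0.00212794 0.198     ]]
```

Mat centre is about (0.526,0.281) with 197 mm measured diameter, confirming the mat. Now I'll close on the knob.

Emit:
{"api": "move_arm", "payload": {
  "deltas": [
    [0,0,0.001,0,0,0,-1],
    [0,0,0,0,0,0,-1],
    [0,0,0,0,0,0,-1],
    [0,0,0,0,0,0,-1],
    [0,0,0,0,0,0,-1],
    [0,0,0,0,0,0,-1],
    [0,0,-0.003,0,0,0,-1],
    [0,0,-0.005,0,0,0,-1],
    [0,0,-0.01,0,0,0,-1],
    [0,0,0,0,0,0,-1]
  ],
  "force": 70
}}

```text
clock: 10.15
position: [0.5267, 0.001, 0.1847]
ee_rot: [0.234, 0.972, 0.0, 0.001]
ft_force: [0.6, -0.6, -9.2]
grip_width: 0.346
```

```bash
python3 - <<'E'
from h import *
snap('wrist','w8');snap('scene','s8');st()
p=np.load('s8.npz')['p'];cv2.imwrite('pics/s8.png',cv2.resize(p[100:330,100:360,::-1],None,fx=2.6,fy=2.6))
E
```

```text
t 10.25 pos [0.5262 0.0009 0.1837] yaw 153.0 tilt [ 0.  0. -1.] f [-0.5 -0.1 -9.1] w 0.344 j [-0.34  0.14  0.28  1.8  -0.04  1.2   1.05]
```

View pics/w8.png

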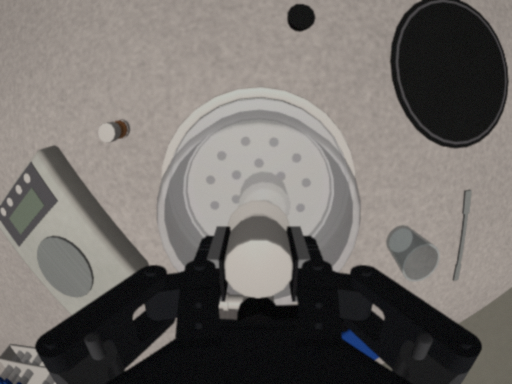

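View pics/s8.png

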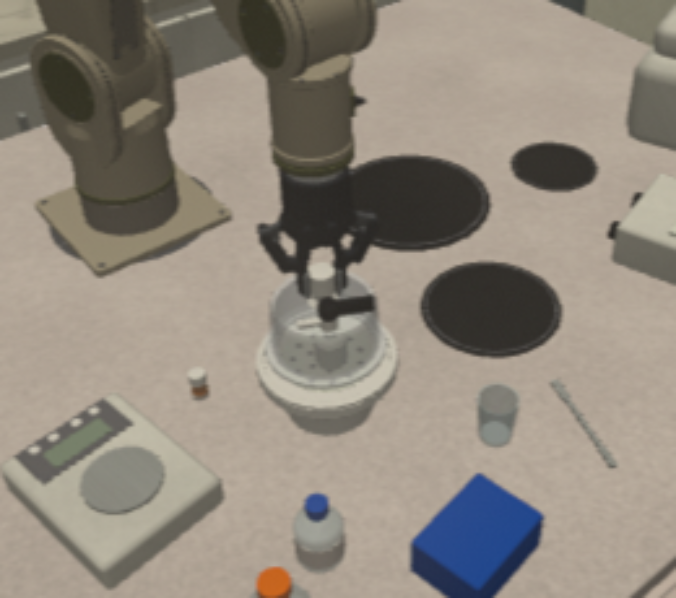

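The lid is up 17 mm and level, about 9 N. I'll lift it straight up.

Emit:
{"api": "move_arm", "payload": {
  "deltas": [
    [0,0,-0.01,0,0,0,-1],
    [0,0,-0.015,0,0,0,-1],
    [0,0,-0.02,0,0,0,-1],
    [0,0,-0.02,0,0,0,-1],
    [0,0,-0.015,0,0,0,-1],
    [0,0,-0.01,0,0,0,-1],
    [0,0,0,0,0,0,-1],
    [0,0,0,0,0,0,-1]
  ]
}}

```text
clock: 11.25
position: [0.5258, 0.0009, 0.273]
ee_rot: [0.234, 0.972, -0.0, -0.001]
ft_force: [1.4, -0.2, -8.9]
grip_width: 0.348
```

```bash
python3 - <<'E'
from h import *
snap('wrist','w9');snap('scene','s9');st()
p=np.load('s9.npz')['p'];cv2.imwrite('pics/s9.png',cv2.resize(p[100:330,100:360,::-1],None,fx=2.6,fy=2.6))
plan([(.526,.281,.275,153,8)],-1)
E
```

```text
t 11.35 pos [0.5259 0.0009 0.2729] yaw 153.0 tilt [-0.001 -0.    -1.   ] f [-0.3 -1.  -9.5] w 0.349 j [-0.35  0.09  0.28  1.67 -0.02  1.39  1.03]
[0.0159, 0.0312, -0.0003, 0, 0, -0.0, -1],
[0.0159, 0.0312, -0.0003, 0, 0, -0.0, -1],
[0.0159, 0.0312, -0.0003, 0, 0, -0.0, -1],
[0.0159, 0.0312, -0.0003, 0, 0, -0.0, -1],
[0.0159, 0.0312, -0.0003, 0, 0, -0.0, -1],
[0.0159, 0.0312, -0.0003, 0, 0, -0.0, -1],
[0.0159, 0.0312, -0.0003, 0, 0, -0.0, -1],
[0.0159, 0.0312, -0.0003, 0, 0, -0.0, -1],
```

View pics/s9.png

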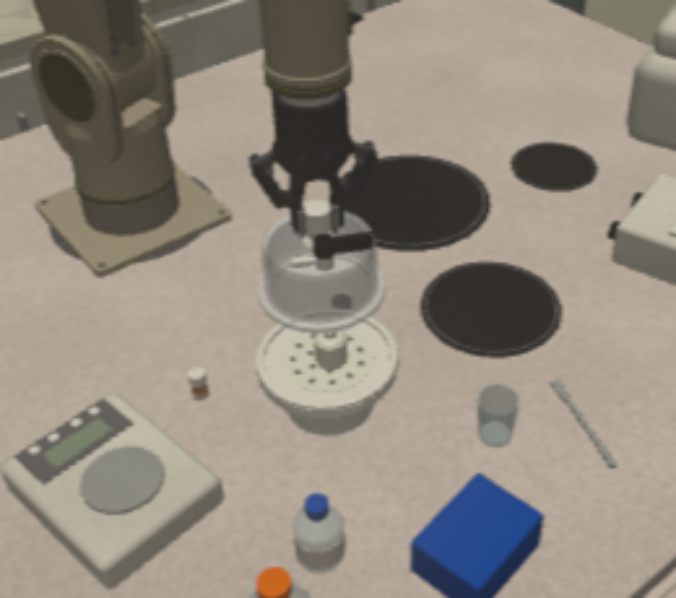

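The lid hangs level, clear above the crucible at (332,345). I'll carry it over to the mat.

Emit:
{"api": "move_arm", "payload": {
  "deltas": [
    [0.008,0.0155,0,0,0,0,-1],
    [0.014,0.027,0,0,0,0,-1],
    [0.017,0.034,0,0,0,0,-1],
    [0.017,0.034,0,0,0,0,-1],
    [0.017,0.034,0,0,0,0,-1],
    [0.017,0.034,0,0,0,0,-1],
    [0.017,0.034,0,0,0,0,-1],
    [0.012,0.023,0,0,0,0,-1],
    [0.0065,0.0125,0,0,0,0,-1],
    [0,0,0,0,0,0,-1]
  ]
}}

```text
clock: 12.6
position: [0.5266, 0.2798, 0.2732]
ee_rot: [0.233, 0.972, -0.0, -0.0]
ft_force: [-0.8, -0.8, -9.5]
grip_width: 0.348
```

```bash
python3 - <<'E'
from h import *
st()
plan([(.526,.281,.12,153,6)],-1)
E
```

```text
t 12.6 pos [0.5266 0.2798 0.2732] yaw 153.1 tilt [-0.001 -0.    -1.   ] f [-0.8 -0.8 -9.5] w 0.348 j [-0.63  0.25  0.09  1.48 -0.02  1.41  0.55]
[0.0002, 0.0001, 0.0255, 0, 0, 0.0, -1],
[0.0002, 0.0001, 0.0255, 0, 0, 0.0, -1],
[0.0002, 0.0001, 0.0255, 0, 0, 0.0, -1],
[0.0002, 0.0001, 0.0255, 0, 0, 0.0, -1],
[0.0002, 0.0001, 0.0255, 0, 0, 0.0, -1],
[0.0002, 0.0001, 0.0255, 0, 0, 0.0, -1],
```

Emit:
{"api": "move_arm", "payload": {
  "deltas": [
    [0,0,0.02,0,0,0,-1],
    [0,0,0.03,0,0,0,-1],
    [0,0,0.035,0,0,0,-1],
    [0,0,0.035,0,0,0,-1],
    [0,0,0.025,0,0,0,-1],
    [0,0,0.015,0,0,0,-1],
    [0,0,0.005,0,0,0,-1],
    [0,0,0,0,0,0,-1]
  ]
}}

```text
clock: 13.6
position: [0.5276, 0.2788, 0.1094]
ee_rot: [0.234, 0.972, 0.0, 0.0]
ft_force: [-0.2, 0.8, -8.3]
grip_width: 0.347
```

```bash
python3 - <<'E'
from h import *
snap('scene','s10');snap('top','t10');st()
p=np.load('s10.npz')['p'];cv2.imwrite('pics/s10.png',cv2.resize(p[100:300,190:360,::-1],None,fx=3,fy=3))
E
```

```text
t 13.7 pos [0.5278 0.2791 0.1099] yaw 153.0 tilt [ 0.002  0.001 -1.   ] f [-0.1 -0.1 -9.2] w 0.351 j [-0.62  0.36  0.08  1.69 -0.03  1.09  0.56]
```

View pics/s10.png

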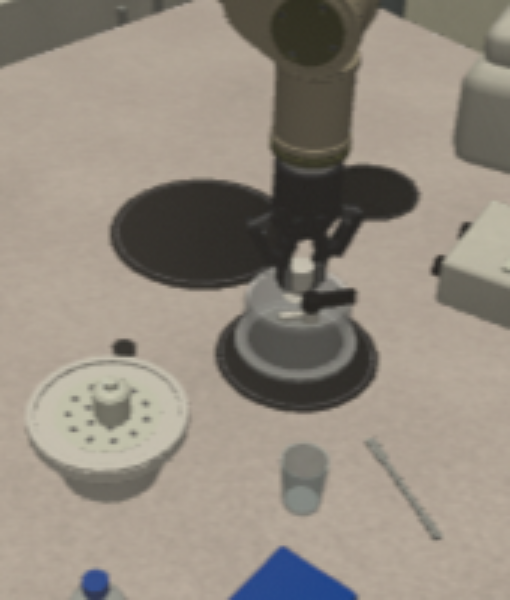

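The lid is held level over the middle of the mat. Now I'll lower it slowly.

Emit:
{"api": "move_arm", "payload": {
  "deltas": [
    [0,0,0.005,0,0,0,-1],
    [0,0,0.004,0,0,0,-1],
    [0,0,0.003,0,0,0,-1],
    [0,0,0.002,0,0,0,-1],
    [0,0,0.0015,0,0,0,-1],
    [0,0,0.001,0,0,0,-1],
    [0,0,0,0,0,0,-1]
  ]
}}

```text
clock: 14.58
position: [0.5271, 0.2789, 0.0922]
ee_rot: [0.234, 0.972, 0.0, -0.0]
ft_force: [0.6, 0.6, -9.1]
grip_width: 0.345
```

Emit:
{"api": "move_arm", "payload": {
  "deltas": [
    [0,0,0.001,0,0,0,-1],
    [0,0,0.001,0,0,0,-1],
    [0,0,0,0,0,0,-1]
  ]
}}

```text
clock: 14.95
position: [0.5272, 0.279, 0.0905]
ee_rot: [0.234, 0.972, 0.0, 0.0]
ft_force: [-2.2, -0.4, -6.2]
grip_width: 0.35
```

Emit:
{"api": "move_arm", "payload": {
  "deltas": [
    [0,0,0.0005,0,0,0,-1],
    [0,0,0.0005,0,0,0,-1],
    [0,0,0,0,0,0,-1]
  ]
}}

```text
clock: 15.32
position: [0.5272, 0.279, 0.0904]
ee_rot: [0.234, 0.972, 0.0, 0.0]
ft_force: [-5.4, -3.8, 4.8]
grip_width: 0.346
```

The lid rests on the mat, with the weight gone and light pressing. I'll ease off slightly and open.

Emit:
{"api": "move_arm", "payload": {
  "deltas": [
    [0,0,-0.0005,0,0,0,-1],
    [0,0,0,0,0,0,-0.2],
    [0,0,0,0,0,0,0.3],
    [0,0,0,0,0,0,1],
    [0,0,0,0,0,0,1],
    [0,0,0,0,0,0,1],
    [0,0,0,0,0,0,1]
  ]
}}

```text
clock: 16.2
position: [0.5271, 0.2789, 0.0897]
ee_rot: [0.234, 0.972, 0.0, -0.0]
ft_force: [-0.3, -0.3, 0.3]
grip_width: 0.998
```

Emit:
{"api": "move_arm", "payload": {
  "deltas": [
    [0,0,-0.02,0,0,0,1],
    [0,0,-0.04,0,0,0,1],
    [0,0,-0.05,0,0,0,1],
    [0,0,-0.05,0,0,0,1],
    [0,0,-0.02,0,0,0,1],
    [0,0,0,0,0,0,1]
  ]
}}

```text
clock: 16.95
position: [0.5278, 0.2792, 0.2713]
ee_rot: [0.234, 0.972, 0.001, 0.001]
ft_force: [0.5, -0.5, 0.2]
grip_width: 1.005
```

```bash
python3 - <<'E'
from h import *
snap('scene','s11');snap('wrist','w11');st()
p=np.load('s11.npz')['p'];cv2.imwrite('pics/s11.png',cv2.resize(p[100:300,190:360,::-1],None,fx=3,fy=3))
plan([(.527,.0,.27,153,8)],0.6)
E
```

```text
t 17.05 pos [0.5268 0.2787 0.2686] yaw 153.0 tilt [-0.001 -0.001 -1.   ] f [-0.2  0.5 -0.4] w 0.998 j [-0.63  0.25  0.09  1.49 -0.02  1.4   0.55]
[-0.0159, -0.031, -0.0002, 0, 0, -0.0, 0.6],
[-0.0159, -0.031, -0.0002, 0, 0, -0.0, 0.6],
[-0.0159, -0.031, -0.0002, 0, 0, -0.0, 0.6],
[-0.0158, -0.031, -0.0002, 0, 0, -0.0, 0.6],
[-0.0158, -0.031, -0.0002, 0, 0, -0.0, 0.6],
[-0.0158, -0.031, -0.0002, 0, 0, -0.0, 0.6],
[-0.0158, -0.031, -0.0002, 0, 0, -0.0, 0.6],
[-0.0158, -0.031, -0.0002, 0, 0, -0.0, 0.6],
```

View pics/s11.png

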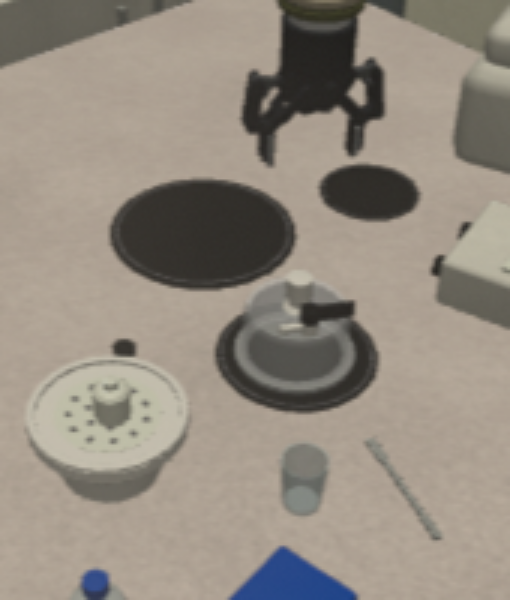

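View pics/w11.png

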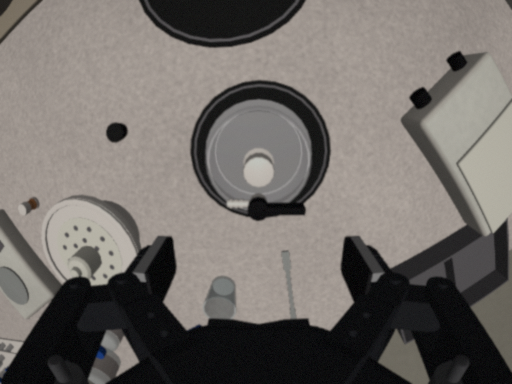

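The lid stands upright wholly inside the mat, with a rim of black visible all round. Now to the crucible.

Emit:
{"api": "move_arm", "payload": {
  "deltas": [
    [-0.0159,-0.031,0,0,0,0,0.8],
    [-0.0159,-0.031,0,0,0,0,0.8],
    [-0.0159,-0.031,0,0,0,0,0.8],
    [-0.0158,-0.031,0,0,0,0,0.8],
    [-0.0158,-0.031,0,0,0,0,0.8],
    [-0.0158,-0.031,0,0,0,0,0.8],
    [-0.0158,-0.031,0,0,0,0,0.8],
    [-0.0158,-0.031,0,0,0,0,0.8],
    [0,0,0,0,0,0,0.8],
    [0,0,0,0,0,0,0.8]
  ],
  "force": 30
}}

```text
clock: 18.3
position: [0.5268, 0.0011, 0.2686]
ee_rot: [0.234, 0.972, -0.0, -0.001]
ft_force: [0.4, 0.7, 0.5]
grip_width: 0.901
```

```bash
python3 - <<'E'
from h import *
snap('top','t12');snap('wrist','w12');st()
p=np.load('w12.npz')['p'];cv2.imwrite('pics/w12b.png',cv2.resize(p[:,:,::-1],None,fx=1.5,fy=1.5,interpolation=cv2.INTER_CUBIC))
p=np.load('t12.npz')['p'];cv2.imwrite('pics/t12b.png',cv2.resize(p[130:230,250:430,::-1],None,fx=4,fy=4,interpolation=cv2.INTER_CUBIC))
E
```

```text
t 18.4 pos [0.527  0.0016 0.269 ] yaw 153.1 tilt [-0.001  0.    -1.   ] f [ 0.4  0.6 -0.4] w 0.896 j [-0.34  0.09  0.27  1.67 -0.03  1.38  1.03]
```

View pics/w12b.png

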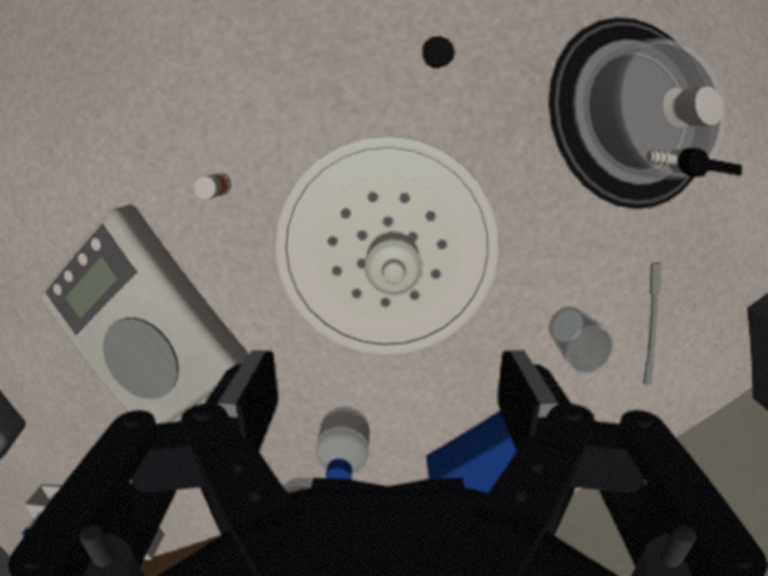

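View pics/t12b.png

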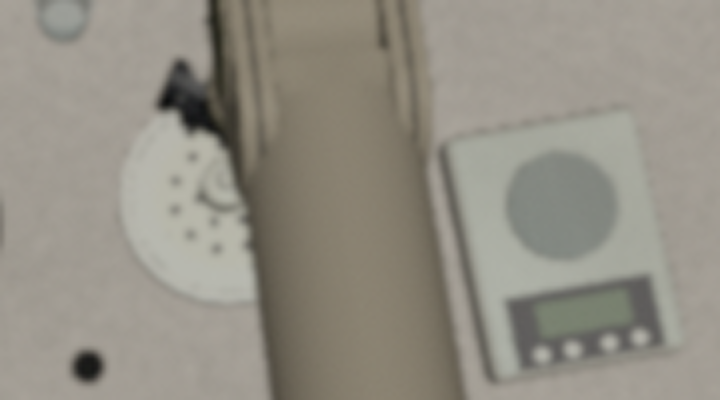

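The uncovered base shows the crucible (knob (394,270), body ring (393,264)); the pan is at (141,357) in the wrist view and (561,205) in the top crop. I'll measure these.

```bash
python3 - <<'E'
from h import *
f=np.load('w12.npz');s=1.5
print('knob',wray([394/s,270.5/s],.132,f),'body',wray([393/s,264/s],.116,f),'base',wray([387/s,245.5/s],.086,f),'pan',wray([141/s,357/s],.06,f))
print('top pan',ray('top',[250+561/4,130+205/4],.06))
o=cv2.imread('pics/top0.png')
# ellipse fit for pan by threshold, top0
p=np.load('top0.npz')['p'].astype(int)
g=p.max(2)
sub=g[160:205,365:415];print(g[181,365:415:3])
m=np.zeros(g.shape,np.uint8);m[160:200,368:414]=(g[160:200,368:414]<145)&(g[160:200,368:414]>100)
n,l,stt,c=cv2.connectedComponentsWithStats(m);i=l[181,390];print(stt[i],c[i],ray('top',c[i],.06))
w=np.load('w12.npz')['p'].astype(int).max(2)
m=np.zeros(w.shape,np.uint8);m[205:275,60:130]=(w[205:275,60:130]<150)
n,l,stt,c=cv2.connectedComponentsWithStats(m);i=l[238,94];print(stt[i],c[i]);v,u=np.nonzero(l==i);P=wray(np.c_[u,v],.06,f)[:,:2];print(cv2.minEnclosingCircle(P.astype(np.float32)),P.mean(0))
E
```

```text
knob [[0.5323957 0.0037    0.132    ]] body [[0.53201537 0.00337951 0.116     ]] base [[0.52438723 0.00261407 0.086     ]] pan [[ 0.51601811 -0.26576816  0.06      ]]
top pan [[ 0.51337405 -0.27234695  0.06      ]]
[147 171 171 170 133 134 135 135 135 135 133 133 132 149 168 168 159]
[377 168  27  27 575] [389.93391304 181.01043478] [[ 0.51418743 -0.27139051  0.06      ]]
[  66  211   56   58 2301] [ 93.47023033 238.68883094]
((0.5180035829544067, -0.27347490191459656), 0.05164407938718796) [ 0.5166628  -0.26857573]
```

```bash
python3 - <<'E'
from h import *
plan([(.533,.0027,.16,153,4)],.8)
E
```

```text
[-0.0012, 0.0009, 0.0272, 0, 0, 0.0, 0.8],
[-0.0012, 0.0009, 0.0272, 0, 0, 0.0, 0.8],
[-0.0012, 0.0009, 0.0272, 0, 0, 0.0, 0.8],
[-0.0012, 0.0009, 0.0272, 0, 0, 0.0, 0.8],
```

Emit:
{"api": "move_arm", "payload": {
  "deltas": [
    [-0.0012,0.0004,0.03,0,0,0,0.8],
    [-0.0012,0.0004,0.035,0,0,0,0.8],
    [-0.0012,0.0004,0.03,0,0,0,0.8],
    [-0.0012,0.0004,0.012,0,0,0,0.8],
    [0,0,0,0,0,0,0.8]
  ]
}}

```text
clock: 19.02
position: [0.5321, 0.0001, 0.1625]
ee_rot: [0.233, 0.972, -0.0, -0.0]
ft_force: [0.1, 0.9, 0.5]
grip_width: 0.9
```

```bash
python3 - <<'E'
from h import *
snap('wrist','w13');st()
p=np.load('w13.npz')['p'];cv2.imwrite('pics/w13b.png',cv2.resize(p[:,:,::-1],None,fx=1.5,fy=1.5,interpolation=cv2.INTER_CUBIC))
E
```

```text
t 19.07 pos [ 0.5326 -0.      0.1633] yaw 153.0 tilt [ 0.001  0.    -1.   ] f [0.4 0.5 0.4] w 0.899 j [-0.33  0.18  0.27  1.81 -0.05  1.16  1.06]
```

View pics/w13b.png

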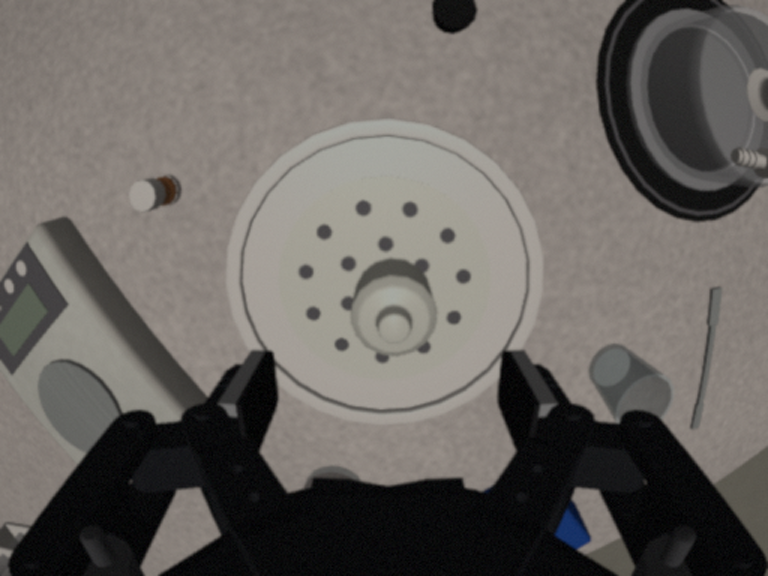

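```bash
python3 - <<'E'
from h import *
f=np.load('w13.npz');s=1.5
k=wray([394.5/s,324/s],.132,f)[0];b=wray([394/s,309/s],.116,f)[0];print(k,b,'base',wray([385.5/s,270/s],.086,f))
t=(k+b)/2
plan([(t[0],t[1],.086,153,4)],.8)
E
```

```text
[0.53155214 0.00393756 0.132     ] [0.53087256 0.00429326 0.116     ] base [[0.52012962 0.00531416 0.086     ]]
[0.0008, 0.0008, 0.0193, 0, 0, -0.0, 0.8],
[0.0008, 0.0008, 0.0193, 0, 0, -0.0, 0.8],
[0.0008, 0.0008, 0.0193, 0, 0, -0.0, 0.8],
[0.0008, 0.0008, 0.0193, 0, 0, -0.0, 0.8],
```

Emit:
{"api": "move_arm", "payload": {
  "deltas": [
    [0,0.0008,0.02,0,0,0,0.8],
    [0,0.0008,0.025,0,0,0,0.8],
    [0,0.0008,0.018,0,0,0,0.8],
    [0,0.0006,0.013,0,0,0,0.8],
    [0,0,0,0,0,0,0.8],
    [0,0,0,0,0,0,0.3],
    [0,0,0,0,0,0,0.15]
  ],
  "force": 25
}}

```text
clock: 19.95
position: [0.5341, 0.0023, 0.0874]
ee_rot: [0.234, 0.972, 0.0, 0.001]
ft_force: [0.0, 0.1, 0.1]
grip_width: 0.572
```

```bash
python3 - <<'E'
from h import *
snap('wrist','w14');st()
p=np.load('w14.npz')['p'];cv2.imwrite('pics/w14b.png',cv2.resize(p[:,:,::-1],None,fx=1.5,fy=1.5,interpolation=cv2.INTER_CUBIC))
E
```

```text
t 20.0 pos [0.534  0.0023 0.0873] yaw 153.0 tilt [ 0.001  0.    -1.   ] f [ 0.1  0.1 -0.3] w 0.578 j [-0.32  0.26  0.26  1.88 -0.08  1.    1.08]
```

View pics/w14b.png

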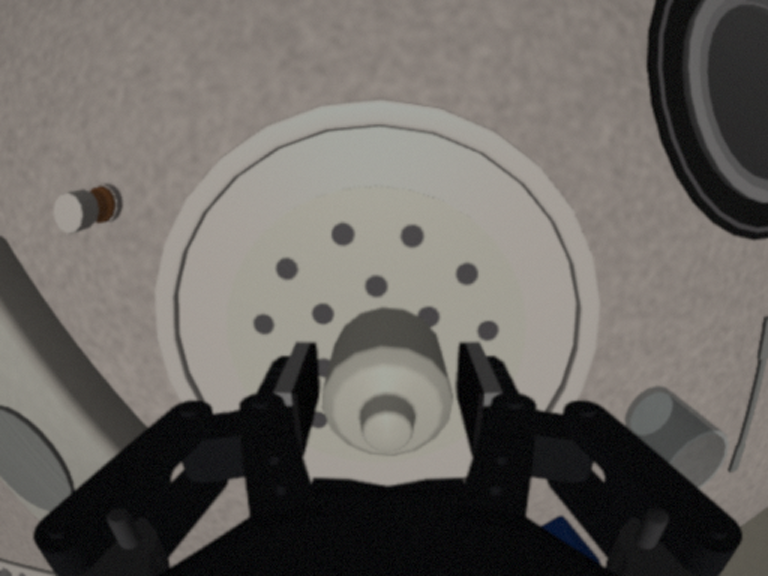

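The crucible is centred between the pads, with gaps either side at x 315/328 and 450/462. I'll check its position along tool x, then close.

```bash
python3 - <<'E'
from h import *
f=np.load('w14.npz');s=1.5;_,_,_,M=cur()
for a in (wray([387/s,400/s],.116,f)[0],wray([387/s,430/s],.132,f)[0]): print(a,(a-f['pos'])@M)
E
```

```text
[0.53249837 0.00310646 0.116     ] [ 1.78521763e-03  1.48046111e-05 -2.85608506e-02]
[0.53212015 0.003291   0.132     ] [ 2.19208045e-03  1.91039429e-05 -4.45612117e-02]
```

Emit:
{"api": "move_arm", "payload": {
  "deltas": [
    [0,0,0,0,0,0,0.05],
    [0,0,0,0,0,0,-0.05],
    [0,0,0,0,0,0,-0.15],
    [0,0,0,0,0,0,-1],
    [0,0,0,0,0,0,-1],
    [0,0,0,0,0,0,-1],
    [0,0,0,0,0,0,-1]
  ],
  "force": 30
}}

```text
clock: 20.88
position: [0.5338, 0.0023, 0.087]
ee_rot: [0.234, 0.972, 0.0, 0.0]
ft_force: [-1.2, 0.4, 5.7]
grip_width: 0.457
```

Gripped at 39 mm, which fits the 40 mm body. I'll lift slowly.

Emit:
{"api": "move_arm", "payload": {
  "deltas": [
    [0,0,-0.001,0,0,0,-1],
    [0,0,-0.002,0,0,0,-1],
    [0,0,-0.005,0,0,0,-1],
    [0,0,-0.01,0,0,0,-1],
    [0,0,-0.015,0,0,0,-1],
    [0,0,-0.015,0,0,0,-1],
    [0,0,-0.015,0,0,0,-1],
    [0,0,-0.01,0,0,0,-1],
    [0,0,0,0,0,0,-1],
    [0,0,0,0,0,0,-1]
  ]
}}

```text
clock: 22.12
position: [0.5333, 0.0023, 0.1592]
ee_rot: [0.234, 0.972, -0.0, -0.0]
ft_force: [0.8, 0.3, -1.2]
grip_width: 0.454
```

```bash
python3 - <<'E'
from h import *
snap('wrist','w15');snap('scene','s15');st()
p=np.load('s15.npz')['p'];cv2.imwrite('pics/s15.png',cv2.resize(p[100:330,100:360,::-1],None,fx=2.6,fy=2.6))
plan([(.5145,-.271,.165,153,10)],-1)
E
```

```text
t 22.23 pos [0.5333 0.0023 0.1591] yaw 153.0 tilt [-0.001 -0.    -1.   ] f [-0.1  0.9 -0.6] w 0.456 j [-0.33  0.18  0.27  1.81 -0.05  1.16  1.05]
[-0.0107, -0.0252, -0.0006, 0, 0, -0.0, -1],
[-0.0107, -0.0252, -0.0006, 0, 0, -0.0, -1],
[-0.0107, -0.0252, -0.0006, 0, 0, -0.0, -1],
[-0.0107, -0.0252, -0.0006, 0, 0, -0.0, -1],
[-0.0107, -0.0252, -0.0006, 0, 0, -0.0, -1],
[-0.0107, -0.0252, -0.0006, 0, 0, -0.0, -1],
[-0.0107, -0.0252, -0.0006, 0, 0, -0.0, -1],
[-0.0107, -0.0252, -0.0006, 0, 0, -0.0, -1],
[-0.0107, -0.0252, -0.0006, 0, 0, -0.0, -1],
[-0.0107, -0.0252, -0.0006, 0, 0, -0.0, -1],
```

View pics/s15.png

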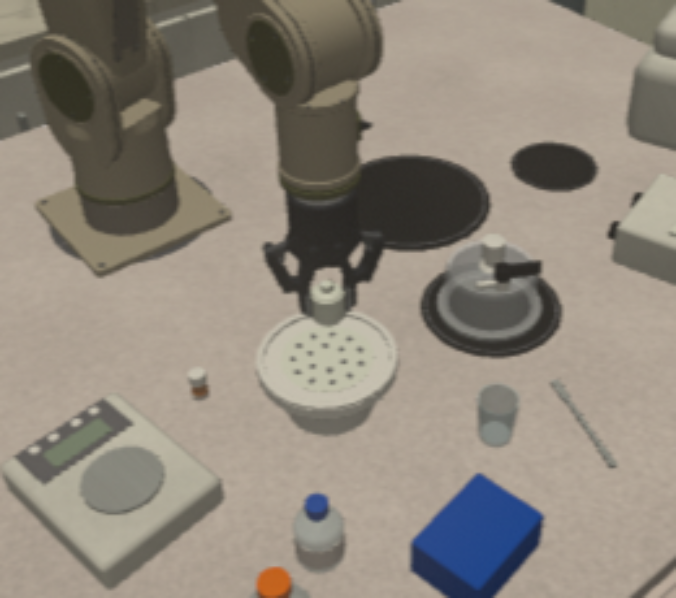

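View pics/w15.png

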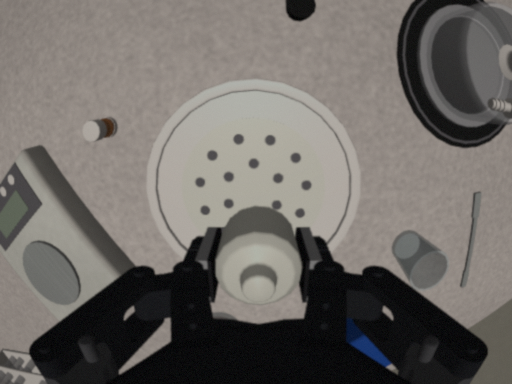

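The crucible is held upright, clear of the base. I'll carry it to above the pan.

Emit:
{"api": "move_arm", "payload": {
  "deltas": [
    [-0.006,-0.014,0,0,0,0,-1],
    [-0.01,-0.024,0,0,0,0,-1],
    [-0.0125,-0.0295,0,0,0,0,-1],
    [-0.0125,-0.0295,0,0,0,0,-1],
    [-0.0125,-0.0295,0,0,0,0,-1],
    [-0.0125,-0.0295,0,0,0,0,-1],
    [-0.0125,-0.0295,0,0,0,0,-1],
    [-0.0125,-0.0295,0,0,0,0,-1],
    [-0.01,-0.023,0,0,0,0,-1],
    [-0.006,-0.014,0,0,0,0,-1]
  ]
}}

```text
clock: 23.48
position: [0.5134, -0.2731, 0.1595]
ee_rot: [0.235, 0.972, -0.0, -0.0]
ft_force: [-0.5, 0.9, -1.1]
grip_width: 0.455
```

Emit:
{"api": "move_arm", "payload": {
  "deltas": [
    [0,0,0,0,0,0,-1],
    [0,0,0,0,0,0,-1]
  ]
}}

```text
clock: 23.72
position: [0.5146, -0.2697, 0.1595]
ee_rot: [0.233, 0.972, 0.0, -0.0]
ft_force: [-0.3, 0.7, -0.5]
grip_width: 0.456
```

```bash
python3 - <<'E'
from h import *
snap('wrist','w16');snap('top','t16');st()
p=np.load('w16.npz')['p'];cv2.imwrite('pics/w16b.png',cv2.resize(p[:,:,::-1],None,fx=1.5,fy=1.5,interpolation=cv2.INTER_CUBIC))
plan([(.516,-.272,.16,153,1)],-1)
E
```

```text
t 23.82 pos [ 0.5147 -0.2696  0.1596] yaw 153.1 tilt [ 0.     0.001 -1.   ] f [ 0.1 -0.3 -0.3] w 0.452 j [ 0.03  0.3   0.45  1.7  -0.14  1.18  1.62]
[-0.0022, -0.0016, -0.0004, 0, 0, 0.1, -1],
```

View pics/w16b.png

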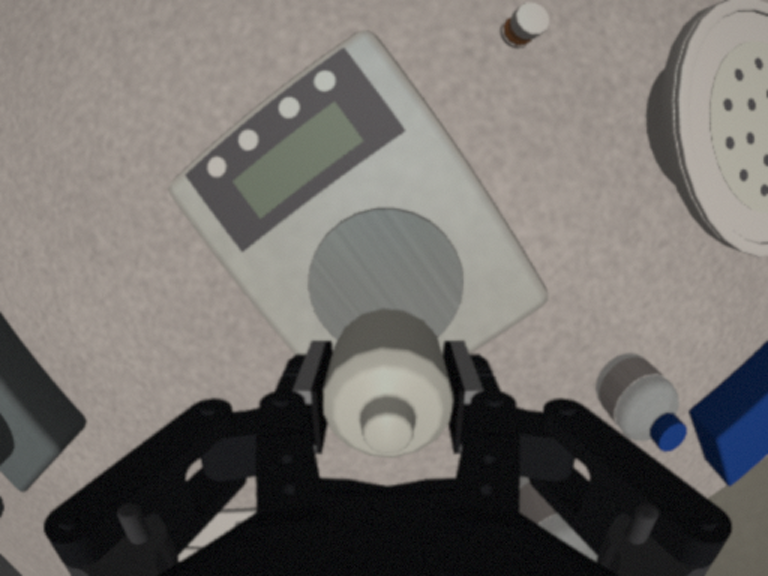

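The pan spans x 308–464, so it is centred in tool y. I'll fit its circle for tool x.

```bash
python3 - <<'E'
from h import *
from scipy.optimize import least_squares
f=np.load('w16.npz');p=f['p'].astype(int)
g=cv2.GaussianBlur(p[:,:,0].astype(np.float32),(0,0),1)
# rays from pan centre pixel outward, find strongest edge
pts=[]
for a in np.radians(np.arange(170,371,5)):
    r=np.arange(35,62,.25);u=258+r*np.cos(a);v=187+r*np.sin(a)
    s=cv2.remap(g,u.astype(np.float32)[None],v.astype(np.float32)[None],cv2.INTER_LINEAR)[0]
    i=np.argmax(np.gradient(s));pts.append((u[i],v[i]))
P=wray(np.array(pts),.06,f)[:,:2]
q=least_squares(lambda x:np.hypot(*(P-x[:2]).T)-x[2],[.515,-.27,.045],loss='soft_l1',f_scale=.001).x
q2=least_squares(lambda x:np.hypot(*(P-x[:2]).T)-.045,[.515,-.27],loss='soft_l1',f_scale=.001).x
print('free',q,'fixed',q2)
_,pos,_,M=cur();print('in tool',M.T@np.array([q2[0]-pos[0],q2[1]-pos[1],0]))
c=wray([388/1.5,402/1.5],.1595-.087+.116,f)[0];print('crucible',c,'tool',M.T@(c-pos))
E
```

```text
free [ 0.5159735  -0.27169621  0.04465299] fixed [ 0.51635418 -0.27189894]
in tool [-2.49066397e-03 -1.32033576e-03 -1.25474443e-06]
crucible [ 0.51358437 -0.26888116  0.1885    ] tool [ 0.00135174  0.00013125 -0.02885194]
```

Emit:
{"api": "move_arm", "payload": {
  "deltas": [
    [-0.0032,-0.0013,0.01,0,0,0,-1],
    [0,0,0.02,0,0,0,-1],
    [0,0,0.02,0,0,0,-1],
    [0,0,0.015,0,0,0,-1],
    [0,0,0.01,0,0,0,-1],
    [0,0,0.007,0,0,0,-1],
    [0,0,0.003,0,0,0,-1],
    [0,0,0,0,0,0,-1]
  ]
}}

```text
clock: 24.82
position: [0.5168, -0.2735, 0.0749]
ee_rot: [0.234, 0.972, 0.0, 0.0]
ft_force: [-0.6, -0.8, -0.5]
grip_width: 0.457
```

```bash
python3 - <<'E'
from h import *
snap('scene','s17');st()
p=np.load('s17.npz')['p'];cv2.imwrite('pics/s17.png',cv2.resize(p[180:330,80:260,::-1],None,fx=4,fy=4,interpolation=cv2.INTER_CUBIC))
E
```

```text
t 24.88 pos [ 0.5169 -0.2735  0.075 ] yaw 153.0 tilt [ 0.001 -0.    -1.   ] f [-0.  -0.3 -0.9] w 0.455 j [ 0.06  0.4   0.43  1.76 -0.19  1.02  1.66]
```

View pics/s17.png

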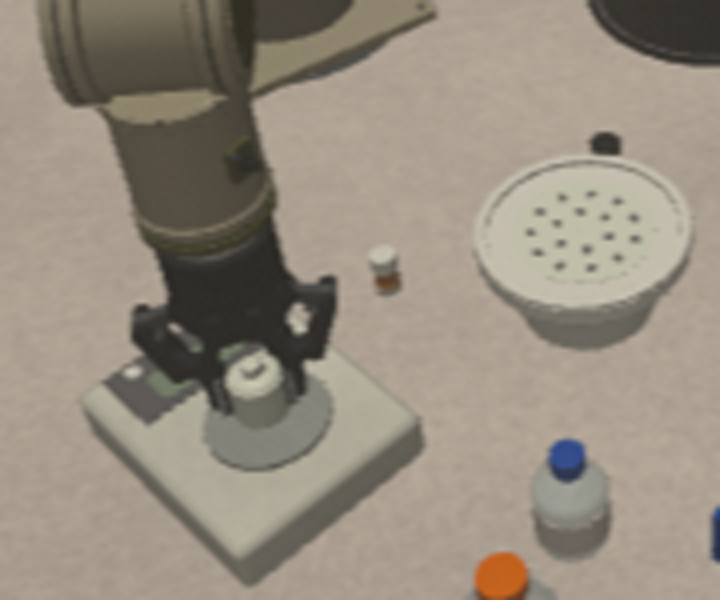

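The crucible is upright, a few mm above the pan's middle. I'll lower it gently, correcting y by about 1 mm.

Emit:
{"api": "move_arm", "payload": {
  "deltas": [
    [0,0.001,0.002,0,0,0,-1],
    [0,0,0.002,0,0,0,-1],
    [0,0,0.001,0,0,0,-1],
    [0,0,0.001,0,0,0,-1],
    [0,0,0.0005,0,0,0,-1],
    [0,0,0,0,0,0,-1]
  ]
}}

```text
clock: 25.62
position: [0.5171, -0.2725, 0.0682]
ee_rot: [0.234, 0.972, 0.0, -0.0]
ft_force: [-0.1, -1.2, -2.0]
grip_width: 0.455
```

Emit:
{"api": "move_arm", "payload": {
  "deltas": [
    [0,0,0.0005,0,0,0,-1],
    [0,0,0.0005,0,0,0,-1],
    [0,0,0,0,0,0,-1]
  ]
}}

```text
clock: 26.0
position: [0.5171, -0.2725, 0.0671]
ee_rot: [0.234, 0.972, 0.0, -0.0]
ft_force: [-0.9, 0.1, -0.7]
grip_width: 0.456
```

Emit:
{"api": "move_arm", "payload": {
  "deltas": [
    [0,0,0.0005,0,0,0,-1],
    [0,0,0,0,0,0,-1]
  ]
}}

```text
clock: 26.25
position: [0.5171, -0.2725, 0.067]
ee_rot: [0.234, 0.972, 0.0, 0.0]
ft_force: [-1.6, 1.6, 5.5]
grip_width: 0.455
```

```bash
python3 - <<'E'
from h import *
st()
for i in range(3): viewer.camera('top'); print(manip.get_obs()['ft_force'].round(1),manip.get_obs()['position'].round(4))
E
```

```text
t 26.25 pos [ 0.5171 -0.2725  0.067 ] yaw 153.0 tilt [ 0.  0. -1.] f [-1.6  1.6  5.5] w 0.455 j [ 0.06  0.41  0.43  1.77 -0.2   1.    1.66]
[-2.4  0.6  5.5] [ 0.5172 -0.2725  0.0671]
[-2.   1.8  6.2] [ 0.5171 -0.2725  0.067 ]
[-2.1  1.   6. ] [ 0.5171 -0.2725  0.067 ]
```

It is in contact at about 6 N. I'll ease off 0.4 mm and open slowly. When opening, the pads swing back up symmetrically.

Emit:
{"api": "move_arm", "payload": {
  "deltas": [
    [0,0,-0.0004,0,0,0,-1],
    [0,0,0,0,0,0,-0.08],
    [0,0,0,0,0,0,0],
    [0,0,0,0,0,0,0.1],
    [0,0,0,0,0,0,0.3],
    [0,0,0,0,0,0,0.6],
    [0,0,0,0,0,0,0.6]
  ]
}}

```text
clock: 27.28
position: [0.5171, -0.2725, 0.0671]
ee_rot: [0.234, 0.972, 0.0, -0.0]
ft_force: [0.0, -0.5, -0.1]
grip_width: 0.796
```

```bash
python3 - <<'E'
from h import *
snap('wrist','w18');st()
E
```

```text
t 27.32 pos [ 0.5171 -0.2725  0.0671] yaw 153.0 tilt [ 0.  0. -1.] f [0.2 0.2 0.3] w 0.801 j [ 0.06  0.41  0.43  1.77 -0.2   1.    1.66]
```

View pics/w18.png

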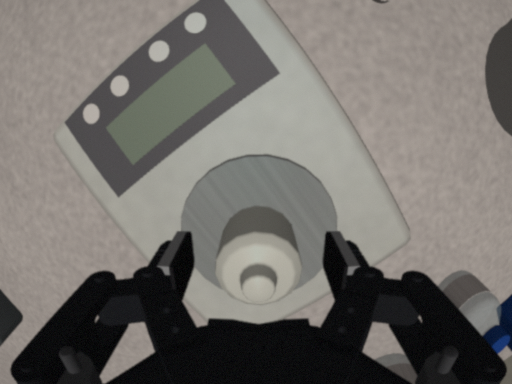

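The crucible stands upright and free between the open fingers. I'll rise and check.

Emit:
{"api": "move_arm", "payload": {
  "deltas": [
    [0,0,-0.015,0,0,0,0.6],
    [0,0,-0.03,0,0,0,0.6],
    [0,0,-0.04,0,0,0,0.6],
    [0,0,-0.05,0,0,0,0.6],
    [0,0,-0.05,0,0,0,0.6],
    [-0.05,0,-0.01,0,0,0,0.6],
    [-0.05,0,0,0,0,0,0.6],
    [-0.02,0,0,0,0,0,0.6],
    [0,0,0,0,0,0,0.6],
    [0,0,0,0,0,0,0.6]
  ]
}}

```text
clock: 28.58
position: [0.6234, -0.3272, 0.2629]
ee_rot: [0.234, 0.972, -0.0, 0.0]
ft_force: [0.5, -0.4, 0.0]
grip_width: 0.802
```

```bash
python3 - <<'E'
from h import *
snap('wrist','w19');snap('scene','s19');snap('top','t19');st()
p=np.load('w19.npz')['p'];cv2.imwrite('pics/w19b.png',cv2.resize(p[:,:,::-1],None,fx=1.5,fy=1.5,interpolation=cv2.INTER_CUBIC))
p=np.load('s19.npz')['p'];cv2.imwrite('pics/s19b.png',cv2.resize(p[140:340,80:340,::-1],None,fx=3,fy=3,interpolation=cv2.INTER_CUBIC))
E
```

```text
t 28.73 pos [ 0.6235 -0.3268  0.263 ] yaw 153.0 tilt [ 0.001  0.    -1.   ] f [-0.2 -0.4 -0.2] w 0.797 j [ 0.12  0.53  0.48  1.19 -0.23  1.48  1.66]
```

View pics/w19b.png

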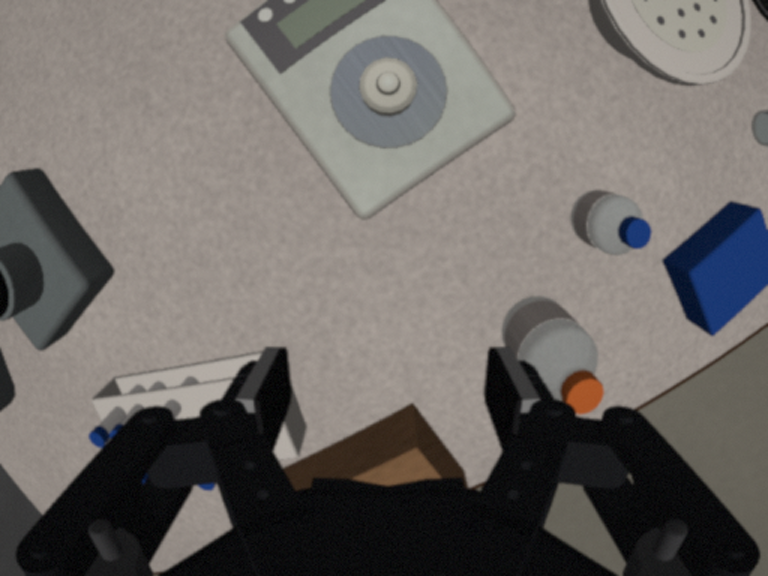

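View pics/s19b.png

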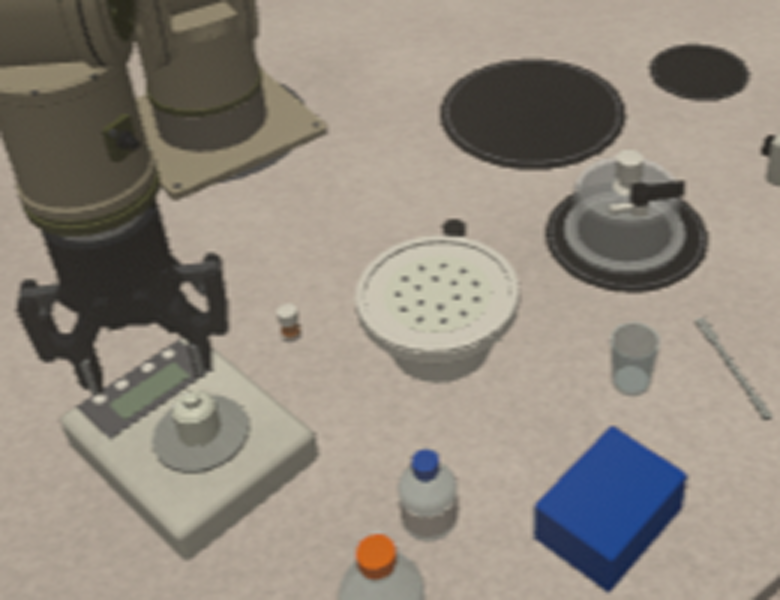

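```bash
python3 - <<'E'
from h import *
f=np.load('w19.npz');s=1.5
print('pan',wray([388.5/s,91/s],.06,f),'knob',wray([388/s,82.5/s],.112,f),'body',wray([388/s,85/s],.096,f))
a=np.load('top0.npz')['p'].astype(float);b=np.load('t19.npz')['p'].astype(float)
for n,(u,v) in dict(vial=(344,215),stopper=(272,221),beaker=(266,131),flask=(345,129)).items():
    w=np.s_[v-14:v+14,u-14:u+14];print(n,abs(a[w]-b[w]).mean().round(1))
print(manip.hand_in())
E
```

```text
pan [[ 0.51768227 -0.27198102  0.06      ]] knob [[ 0.51846023 -0.27290743  0.112     ]] body [[ 0.51790628 -0.2725929   0.096     ]]
vial 0.8
stopper 0.8
beaker 0.8
flask 0.8
the job is handed in; nothing more can be done
None
```

The job is done and handed in at about 29 s of robot time.

- **Tap:** I pushed the lever with closed fingers until the force held at about 4 N. It then measured 89.6° from the lid's +x and lay in line with the nozzle, so it was fully open.
- **Lid:** I lifted it straight up and set it down on the middle-sized mat, the one measured at 197 mm across. It stood upright with black mat visible all round.
- **Crucible:** I placed it upright on the pan and let go. It measured within about 1 mm of the pan's centre, and the gripper is clear of everything.
- **Bystanders:** The vial, stopper, beaker and bottle look the same in the top view before and after.

No check failed. The camera estimates disagreed by a few millimetres, mostly 2 to 5 mm. At worst they were about 6 mm apart, for the pan and the base. Setting the lid and crucible down pressed briefly with about 5 to 6 N.

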